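# Stow the red can in the condiment chest and shut its propped lid

### The job

Clear the station after service: lift the red can up off the rail and stand it upright on the floor of the empty well of the steel chest, without dropping it. Then lift the red grip at the knee of the lid's folding stay past centre to unlock it, and lower the lid gently until it is fully shut. Leave the other cans, the bowls and the spoon where they are.

Things in the scene. Friction and masses are not known exactly. Their poses are not given: they have to be found in the camera images.
- red_can: The can to stow: closed, square, red plastic with a black cap, 60 x 60 mm, 65 mm tall, 0.15 to 0.3 kg, a steel hook at its back. Origin at the centre of its underside, z up, x to its back. It hangs on the rail at any of three places, its x along the rail's x. There fingers fit only on its two sides (60 mm apart along y): bars run in and behind the hook. In the well those sides are too tight for fingers.
- white_can: Same can in white, hanging on the rail 110 mm or 220 mm from the red one; leave it.
- blue_can: Same can in blue, hanging on the rail; leave it.
- green_can: Same can in green, standing in the chest's near (-x) well with its hook towards the chest's +y; leave it.
- rail: Fixed steel rail stand, bars 380 mm long along its y, origin on the counter below the front bar, x away from the side where the cans hang. The flat front bar (10 mm thick, top at 176 mm) carries the hooks; a bumper bar lies 75 mm lower, a guard rod 10 mm thick runs 28 mm behind the front bar, its axis 4 mm above that bar's top. Posts at both ends, up to 200 mm tall.
- board: Fixed white plastic board, 150 x 130 mm, 12 mm thick, lying flat between rail and chest and clear at the start: a free place to stand the can. Origin at the centre of its underside.
- chest: Fixed open steel chest 161 (x) by 175 (y) mm, 115 mm tall, walls and floor 6 mm. Origin at the centre of its underside. A divider 85 mm tall parts it into two wells, each 72 mm (x) by 163 mm (y): the near one holds the green can, the far one (centre x = +39 mm) is empty. The lid's hinge runs along x on the rim of the -y wall (y = -87.5 mm, z = 115 mm); the stay is on the outside of the +x end.
- well (a point): Point on the floor of the empty well (6 mm above the chest's underside), midway across it, 5 mm from its middle towards the hinge. Its axes are the chest's. A can standing here fits under the lid if its hook points along the well (chest's +y or -y).
- knee_grip (a point): Middle of the exposed part of the red round grip (16 mm diameter, 62 mm long along the chest's x) at the stay's knee, 52 mm outside the chest's end wall. Two brass links (80 mm between pivots) join the chest's end (pivot at chest y = 8, z = 92 mm) to the knee and the knee to the lid. To unlock, lift the grip at about 45 degrees, up and to the chest's +y, 40 mm in all (a few N); it then stays where left.
- stay_upper (a joint): Bend of the stay's knee: 0 locked against its stop (knee 16.5 mm on the hinge side of the straight line), 0.415 rad straight (centre), more is unlocked; about 3.2 with the lid shut. Under 0.415 the lid cannot be lowered. As the lid is lowered the unlocked knee moves on to the chest's +y by itself, ending level with the rim.
- lid_bar (a point): Middle of the black round bar handle on the lid's free edge: 12 mm diameter, 110 mm long along the chest's x, carried by a stub at each end, its axis 40 mm beyond the lid's edge, 215 mm from the hinge line, in the middle of the lid's 10 mm thickness (the hinge line lies in the lid's inner face). Open, it stands above the hinge; shut, it lies in front of the chest's +y wall.
- lid_panel (a joint): How far the lid (161 x 175 x 10 mm, 0.3 kg) has been lowered: 0 as found, standing open 2 degrees short of upright, 1.536 rad fully shut. Its stiff hinge (about 0.42 N m friction) holds it wherever it is left, so it must be pressed or led all the way down, about 2 N at the bar.
- bowl_a: Blue bowl, 100 mm across, 50 mm tall, on the counter; leave it.
- bowl_b: White bowl, 100 mm across, 50 mm tall; leave it.
- spoon: Spoon, 200 mm long, lying on the counter; leave it.
- hook (a point): Middle of the red can's hook, 37.5 mm behind the can's axis, 85 mm above its underside; axes are the can's. The hook, 24 mm wide (y), is a 4 mm strap flush with the back face, rising 30 mm above the cap, bent back and ending in a lip that hangs 18 mm down: 23 mm front to back over all. Lift it 15 mm or more to clear the rail, then draw the can to the rail's -x. Off the rail it can be pinched front to back.

How it is judged:
On the way, in this order (a step that is already met when the one before it is completed fails the run):
1. the red can has been lifted off the rail ((x of red_can in the frame of rail below -0.065 m or z of red_can in the frame of rail above 0.105 m)), for 0.1 s.
2. the red can stands upright on the floor of the chest's empty well, released, with the lid still propped open (x of red_can in the frame of chest between 0.025 and 0.053 m and y of red_can in the frame of chest between -0.06 and 0.06 m and z of red_can in the frame of chest below 0.012 m and angle between red_can's own z axis and vertical below 0.12 rad and contact force between red_can and the fingers below 0.1 N and value of joint stay_upper below 0.4 rad), for 0.2 s.
3. the knee of the stay has been lifted past centre (value of joint stay_upper above 0.55 rad), for 0.1 s.
4. the lid is shut (value of joint lid_panel above 1.49 rad), for 0.2 s.
At the end, for the whole second after the job is handed in: The lid is shut (joint over 1.49 of 1.536 rad) with its stay folded, and the red can stands upright (within 0.12 rad) and at rest on the floor of the chest's far well (underside less than 6 mm above that floor), everything released (value of joint lid_panel above 1.49 rad and value of joint stay_upper above 0.55 rad and x of red_can in the frame of chest between 0.025 and 0.053 m and y of red_can in the frame of chest between -0.06 and 0.06 m and z of red_can in the frame of chest below 0.012 m and angle between red_can's own z axis and vertical below 0.12 rad and linear speed of red_can below 0.02 m/s); the robot touches nothing.
It fails at once if the red can is dropped or thrown (faster than 0.6 m/s with no finger touching it) (linear speed of red_can above 0.6 m/s and contact force between red_can and the fingers below 0.02 N).
It fails at once if the lid is slammed (faster than 2.5 rad/s) (velocity of joint lid_panel above 2.5 rad/s).
It fails at once if another can is moved by more than 30 mm (distance of any of white_can, blue_can, green_can from where it was at the start of the episode above 0.03 m).
It fails at once if a bowl or the spoon is moved by more than 40 mm (distance of any of bowl_a, bowl_b, spoon from where it was at the start of the episode above 0.04 m).
It also fails if it takes over 72 s, if anything falls off the work surface, if the arm or the gripper's body presses on something with over 40 N, if the wrist force passes 120 N, or if a joint passes its speed limit or range.

### The arm

A 7-joint arm with a two-finger parallel gripper is mounted at the origin on the work surface. World frame = base frame: x ahead of the robot, y to its left, z up, the work surface at z = 0. Lengths are in m, angles in rad, forces in N, time in s.
With the tool pointing down it reaches from about 0.4 to 0.85 m from the base axis. Payload 4.5 kg.
Tool frame: the origin (TCP) lies midway between the tips of the shut fingers; the grasp point (between the pads) lies 19 mm behind it; z points along the fingers, y is the line along which they close (so a half turn about z gives the same grasp; the last joint's range is limited). The gripper opens to 88 mm and grips with 3 to 60 N. Pads are 18 mm wide; open, the fingers measure 123 mm over their backs; the gripper's body (75 mm by 187 mm) begins 45 mm behind the grasp point.
Start: joints at [1.279, 0.689, -0.195, 1.565, 0.157, 0.902, -0.215], TCP at [0.2, -0.592, 0.239] pointing down, gripper open.
Joint ranges: [-3.01, 3.01], [-0.46, 2.08], [-1.47, 1.51], [0.13, 2.56], [-1, 4.14], [0.04, 2.09], [-2.66, 2.66]. Speed limits (rad/s): [2.57, 2.57, 3.14, 3.14, 3.14, 3.14, 3.14].

### API

Orientations are given as a unit quaternion [x, y, z, w].
In Python, from plant import r gives the robot as it stands.
- The arm moves only by the tool carry_out, never from a script. Its argument "plan" is a list of rows, each an object with "rot": the turn, a rotation vector about the tool's x, y, z in rad, a list of three; "xyz": the shift along the tool's x, y, z in m, a list of three; "grip": the closure in counts, from 0 (fully open) to 255 (shut). In form: [{"rot": [wx, wy, wz], "xyz": [dx, dy, dz], "grip": grip}, ...]. A call has 1 to 8 rows; each row is the pose to reach, as a shift and turn from the pose commanded when the call began, along the tool's axes at that moment; what a row does not reach only later rows make up. A row lasts 1/12 s, in which the tool goes at most 41.7 mm and 7.16 degrees, less where a joint would pass 70% of its speed; a pose out of reach is approached as far as the arm can. A call with a gripper value outside its range is refused whole. The fingers move at their own pace and stop on an object; "squeeze" is the grip in N (left out, the last holds). Time passes only in rows, so rows that repeat a pose let the fingers close. It gives the time, the measured TCP pose, the force, the opening and the grip force at its end, in the units of the state.
- r.get_state(): the state, without advancing time (a new reading comes with each control period).
- r.snapshot(name): name is "side" or "top"; returns the picture (400x640x3 uint8, red, green, blue); there is no depth.
- r.camera_params(name): a dict with "fx", "fy", "cx", "cy" (pixels), "position" and "attitude" of the camera in the world. Camera axes: x right, y down, z forward; pixel columns grow to the right and rows downward; lengths in m; the calibration is good to about 2 mm. A picture is of the moment at which its call begins. camera_params takes no time and is no camera call.
- r.finish_job(): hands the job in; it is judged then, once.
The state is a dict: "clock": time; "q": joint angles; "qd": joint speeds; "joint_torque": joint torques, N m; "tool_pos": TCP position; "eef_rot": TCP orientation; "contact_force": force on the tool from outside, world axes, zero at the start; "moment": the same for the moment, N m; "opening": opening from 0.0 (shut) to 1.0 (fully open); "finger_force": force on a finger pad.
Only numpy, scipy, OpenCV 4.12 (cv2) and the standard library are available. Lean on these libraries where they do the work, as an engineer would, in place of code of your own. Each camera call takes 0.05 s, during which the arm holds its last target. There are 200 camera calls.

## Working session

There is one attempt and no reset: what is moved stays moved. The work goes in short steps, Python scripts to look and compute and a tool call to move; the robot and the scene stay as the last step left them, time stands still between calls to the robot, and variables do not carry over. Pictures are saved under pics/ and viewed, at most 10 in all, crops included, and the job is handed in when it is done.

Besides the shell and the picture viewer there is one more tool, called after "Request:" as name(argument=value, ...), one argument or row to a line, values as JSON. carry_out: Moves the arm, as the interface text tells. Its arguments: {"type":"object","properties":{"plan":{"type":"array"},"squeeze":{"type":"number"}},"required":["plan"]}

```bash
mkdir -p pics; ls; python3 - <<'E'
from plant import r
import cv2
print(r.get_state())
for n in("side","top"):
    print(n,r.camera_params(n)); im=r.snapshot(n); cv2.imwrite(f"pics/{n}0.png",im[:,:,::-1])
E
```

```text
pics
{'clock': 0.0, 'q': array([ 1.27877273,  0.68997871, -0.19451068,  1.56634366,  0.15730854,
        0.90250199, -0.21510975]), 'qd': array([ 5.46212953e-04, -1.77579336e-04,  6.67265425e-04,  1.53646507e-03,
        3.63616732e-04,  4.33937517e-05, -4.51671750e-04]), 'joint_torque': array([-4.30036762e-04, -5.27566409e+01, -1.26713421e+00, -1.53430957e+01,
       -5.27056865e-02,  6.53696159e-03,  1.93392320e-04]), 'tool_pos': array([ 0.1998013 , -0.59153344,  0.23791335]), 'eef_rot': array([ 9.86752505e-01,  1.62230230e-01, -2.19471097e-04, -8.93050538e-04]), 'contact_force': array([-0.13027073,  0.03015854, -0.06176933]), 'moment': array([ 0.03002628, -0.01828463,  0.00913319]), 'finger_force': 0.0, 'opening': 0.9990013952849442}
side {'fx': 400.553492656254, 'fy': 400.553492656254, 'cx': 317.1196071789594, 'cy': 195.03430196739112, 'position': array([0.46190875, 0.78738222, 0.96891501]), 'attitude': array([-0.01886142,  0.92816072, -0.37166212,  0.00540378])}
top {'fx': 433.4483434076519, 'fy': 433.4483434076519, 'cx': 315.22914431484685, 'cy': 192.7164829503119, 'position': array([0.41066496, 0.05153518, 1.39276189]), 'attitude': array([ 0.70900682, -0.70413048,  0.03137408, -0.02291878])}
```

View pics/side0.png

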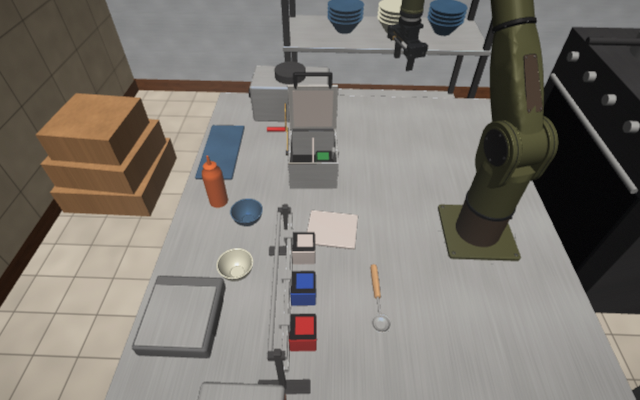

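View pics/top0.png

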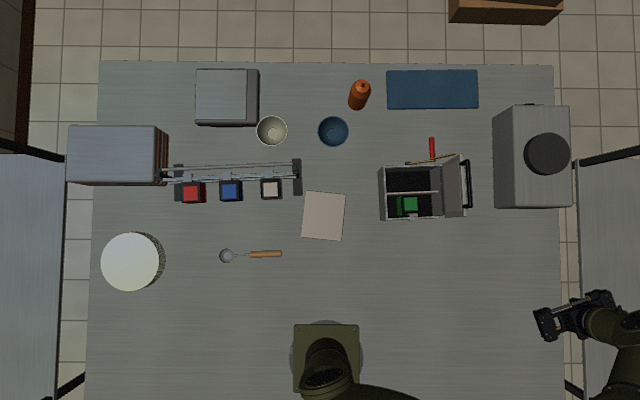

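The side view shows red, blue and white cans on the rail (red at px 303,330) and the chest at (313,150) with its red grip at (276,129). In the top view, red is at (193,192), the chest at (412,190) and the grip at (432,147). I'll enlarge both for precise points.

```bash
python3 - <<'E'
import cv2,numpy as np
t=cv2.imread("pics/top0.png");s=cv2.imread("pics/side0.png")
def crop(im,x,y,w,h,k):
    c=cv2.resize(im[y:y+h,x:x+w],None,fx=k,fy=k,interpolation=cv2.INTER_CUBIC)
    for i in range((-x)%10,w,10):
        cv2.line(c,(i*k,0),(i*k,6),(0,255,255),1); cv2.putText(c,str(x+i),(i*k+1,14),0,.3,(0,255,255),1)
    for j in range((-y)%10,h,10):
        cv2.line(c,(0,j*k),(6,j*k),(0,255,255),1); cv2.putText(c,str(y+j),(1,j*k+9),0,.3,(0,255,255),1)
    return c
A=np.zeros((600,800,3),np.uint8); A[:300,:750]=crop(t,165,150,150,60,5)
A[300:600,:400]=crop(s,255,305,80,60,5); A[300:600,400:]=crop(s,265,200,80,60,5)
cv2.imwrite("pics/a.png",A)
B=np.zeros((560,800,3),np.uint8); B[:400,:400]=crop(t,375,130,100,100,4); B[:,400:]=crop(s,262,65,100,140,4)
cv2.imwrite("pics/b.png",B)
E
```

```text
(no output)
```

View pics/a.png

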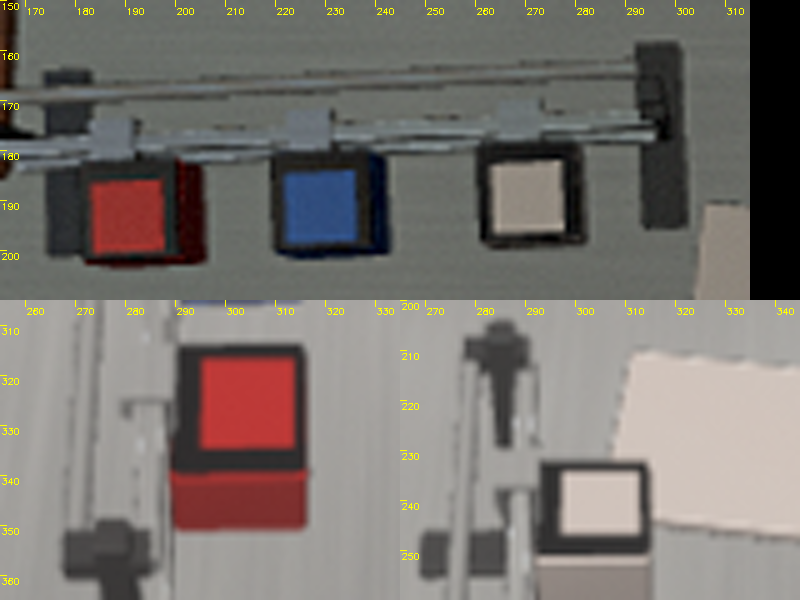

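View pics/b.png

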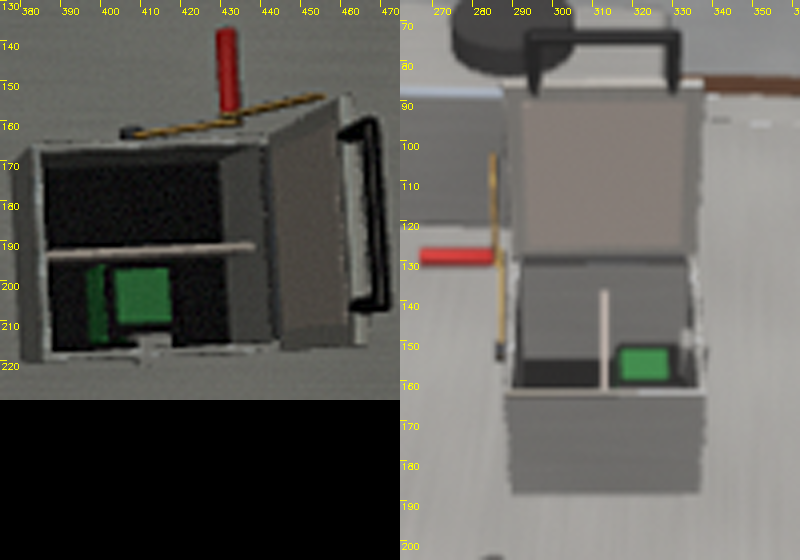

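The crops give (side / top px): red can cap window centre (304.6,325.6)/(190.6,193), white (305,240.4)/(270.8,189.4). Grip middle is (276,129)/(432,148), lid bar middle (313,74)/(469.5,183). Chest rim front corners are (287.8,163) and (338.5,162.8) in side, (383.8,166.8) and (385.5,218) in top.

```bash
cat > h.py <<'E'
import numpy as np
from scipy.spatial.transform import Rotation as R
from scipy.optimize import least_squares
from plant import r
def cam(n):
    c=r.camera_params(n); return c,R.from_quat(c["attitude"]).as_matrix(),np.array(c["position"])
C={n:cam(n) for n in("side","top")}
def proj(n,X):
    c,M,p=C[n]; q=(np.asarray(X)-p)@M; return np.stack([c["cx"]+c["fx"]*q[...,0]/q[...,2],c["cy"]+c["fy"]*q[...,1]/q[...,2]],-1)
def tri(s,t):
    f=least_squares(lambda X:np.r_[proj("side",X)-s,proj("top",X)-t],[.5,0,.1]); return f.x,np.abs(f.fun).max()
def onz(n,px,z):
    c,M,p=C[n]; d=M@[(px[0]-c["cx"])/c["fx"],(px[1]-c["cy"])/c["fy"],1]; return p+d*(z-p[2])/d[2]
E
python3 - <<'E'
from h import *
np.set_printoptions(precision=4,suppress=True)
P={"red":((304.6,325.6),(190.6,193)),"white":((305,240.4),(270.8,189.4)),"grip":((276,129.25),(432,148)),"gripout":((267,129.25),(431.6,137.5)),"gripin":((285.2,129.25),(432.2,158)),
"bar":((313,74),(469.5,183.2)),"bar+x":((294.3,73.5),(468.2,161)),"bar-x":((331.7,74),(470.5,206)),
"c++":((287.75,163),(383.75,166.75)),"c-+":((338.5,162.75),(385.5,218)),"c+-":((288.2,129),(442,163.25)),"c--":((336,129),(444.5,216.5))}
for k,(s,t) in P.items():
    X,e=tri(s,t); print(k,X,round(e,2))
# chest fit: x,y,yaw,z=rim
L=np.array([[.0805,.0875],[-.0805,.0875],[.0805,-.0875],[-.0805,-.0875]])
def w(q):
    c,s=np.cos(q[2]),np.sin(q[2]); return np.c_[L@np.array([[c,s],[-s,c]])+q[:2],np.full(4,q[3])]
S=np.array([P[k][0] for k in("c++","c-+","c+-","c--")]);T=np.array([P[k][1] for k in("c++","c-+","c+-","c--")])
f=least_squares(lambda q:np.r_[(proj("side",w(q))-S).ravel(),(proj("top",w(q))-T).ravel()],[.5,-.2,0,.115],loss="soft_l1")
print("chest",f.x); print((proj("side",w(f.x))-S).round(1).tolist(),(proj("top",w(f.x))-T).round(1).tolist())
E
```

```text
red [0.5018 0.395  0.1469] 0.46
white [0.5146 0.1651 0.1463] 0.25
grip [ 0.641  -0.3047  0.1398] 0.07
gripout [ 0.672  -0.3042  0.1393] 0.19
gripin [ 0.6105 -0.3045  0.1411] 0.33
bar [ 0.5181 -0.3434  0.3273] 0.56
bar+x [ 0.5744 -0.3408  0.3288] 0.03
bar-x [ 0.4609 -0.3443  0.3284] 0.85
c++ [ 0.5892 -0.1675  0.1113] 0.22
c-+ [ 0.4321 -0.1707  0.1162] 1.36
c+- [ 0.6017 -0.3413  0.1143] 0.6
c-- [ 0.4395 -0.345   0.1175] 0.74
chest [ 0.5151 -0.2563  0.049   0.1146]
[[-0.5, -0.2], [-0.9, -0.2], [1.1, 0.3], [-0.6, 0.2]] [[-0.7, -1.0], [0.5, 1.8], [-0.5, 0.1], [0.5, 0.8]]
```

```bash
cat >> h.py <<'E'
np.set_printoptions(precision=4,suppress=True)
def Rt(xyaw,tilt=0):
    "tool down, tool x at world yaw xyaw (deg); tilt (deg) leans fingers along -tool x"
    return R.from_euler('z',xyaw,degrees=True)*R.from_euler('x',180,degrees=True)*R.from_euler('y',-tilt,degrees=True)
def rel(p,Rg,base=None):
    if base is None:
        s=r.get_state(); base=(s["tool_pos"],R.from_quat(s["eef_rot"]))
    p0,R0=base; print("xyz",R0.inv().apply(np.array(p)-p0).round(4),"rot",(R0.inv()*Rg).as_rotvec().round(3))
    return np.array(p),Rg
E
python3 - <<'E'
from h import *
import cv2
for z,a,b in((.18,(165,169.4),(293,163.4)),):
    A,B=onz("top",a,z),onz("top",b,z); d=A-B; print("rail yaw deg",np.degrees(np.arctan2(-d[0],d[1])),A,B)
W={}
for n in("side","top"):
    im=cv2.imread(f"pics/{n}0.png").astype(int); b,g,rr=im[...,0],im[...,1],im[...,2]
    m=((rr>150)&(g<80)&(b<80)).astype(np.uint8); x0,x1,y0,y1=(290,320,310,350) if n=="side" else (175,210,175,205)
    k=np.zeros_like(m);k[y0:y1,x0:x1]=m[y0:y1,x0:x1]; M=cv2.moments(k,True); W[n]=(M['m10']/M['m00'],M['m01']/M['m00']); print(n,W[n],M['m00'])
X,e=tri(W["side"],W["top"]);print(X,e)
R0=Rt(180,25);print(R0.as_matrix())
E
```

```text
rail yaw deg 3.1777462913415917 [0.5666 0.4593 0.18  ] [0.5865 0.1005 0.18  ]
side (304.43302180685356, 325.77570093457945) 321.0
top (188.26470588235293, 194.7058823529412) 34.0
[0.4998 0.3993 0.1548] 0.7579517372935811
[[-0.9063  0.      0.4226]
 [ 0.      1.      0.    ]
 [-0.4226  0.     -0.9063]]
```

```bash
python3 - <<'E'
from h import *
b=rel((.45,.05,.42),Rt(140)); b=rel((.456,.392,.217),Rt(183.2,25),b); rel((.507,.395,.108),Rt(183.2,25),b)
E
```

```text
xyz [ 0.4424 -0.528  -0.1812] rot [-0.001 -0.002 -2.118]
xyz [0.2152 0.2658 0.203 ] rot [-0.164 -0.415 -0.742]
xyz [-0.0002  0.0001  0.1204] rot [0. 0. 0.]
```

Request:
carry_out(
  plan=[
    {"rot": [0,0,-2.12],"xyz": [0.442,-0.528,-0.181],"grip": 0},
    {"rot": [0,0,-2.12],"xyz": [0.442,-0.528,-0.181],"grip": 0},
    {"rot": [0,0,-2.12],"xyz": [0.442,-0.528,-0.181],"grip": 0},
    {"rot": [0,0,-2.12],"xyz": [0.442,-0.528,-0.181],"grip": 0},
    {"rot": [0,0,-2.12],"xyz": [0.442,-0.528,-0.181],"grip": 0},
    {"rot": [0,0,-2.12],"xyz": [0.442,-0.528,-0.181],"grip": 0},
    {"rot": [0,0,-2.12],"xyz": [0.442,-0.528,-0.181],"grip": 0},
    {"rot": [0,0,-2.12],"xyz": [0.442,-0.528,-0.181],"grip": 0},
  ],
)

```text
clock: 0.77
tool_pos: [0.317, -0.2897, 0.3238]
eef_rot: [0.786, 0.618, -0.0, -0.0]
contact_force: [0.2, -1.3, 0.3]
opening: 0.999
finger_force: 0.0
```

```bash
python3 - <<'E'
from h import *
s=r.get_state();print(s["q"]);rel((.45,.05,.42),Rt(140))
E
```

```text
[ 1.0345  0.3488 -0.5555  1.9834  0.2379  0.873   0.1129]
xyz [ 0.3615  0.0488 -0.0963] rot [-0.001 -0.    -1.112]
```

Request:
carry_out(
  plan=[
    {"rot": [0,0,-1.11],"xyz": [0.361,0.049,-0.096],"grip": 0},
    {"rot": [0,0,-1.11],"xyz": [0.361,0.049,-0.096],"grip": 0},
    {"rot": [0,0,-1.11],"xyz": [0.361,0.049,-0.096],"grip": 0},
    {"rot": [0,0,-1.11],"xyz": [0.361,0.049,-0.096],"grip": 0},
    {"rot": [0,0,-1.11],"xyz": [0.361,0.049,-0.096],"grip": 0},
    {"rot": [0,0,-1.11],"xyz": [0.361,0.049,-0.096],"grip": 0},
    {"rot": [0,0,-1.11],"xyz": [0.361,0.049,-0.096],"grip": 0},
    {"rot": [0,0,-1.11],"xyz": [0.361,0.049,-0.096],"grip": 0},
  ],
)

```text
clock: 1.43
tool_pos: [0.4365, 0.0092, 0.4089]
eef_rot: [0.394, 0.919, -0.0, 0.0]
contact_force: [0.8, -0.7, 0.3]
opening: 1.003
finger_force: 0.0
```

```bash
python3 - <<'E'
from h import *
s=r.get_state();print(s["q"]);rel((.456,.392,.26),Rt(183.2,25))
E
```

```text
[ 0.5394  0.3279 -0.9213  1.7963  0.2847  1.1581  0.2884]
xyz [0.2639 0.2781 0.1485] rot [-0.19  -0.408 -0.852]
```

Request:
carry_out(
  plan=[
    {"rot": [-0.19,-0.408,-0.852],"xyz": [0.264,0.278,0.148],"grip": 0},
    {"rot": [-0.19,-0.408,-0.852],"xyz": [0.264,0.278,0.148],"grip": 0},
    {"rot": [-0.19,-0.408,-0.852],"xyz": [0.264,0.278,0.148],"grip": 0},
    {"rot": [-0.19,-0.408,-0.852],"xyz": [0.264,0.278,0.148],"grip": 0},
    {"rot": [-0.19,-0.408,-0.852],"xyz": [0.264,0.278,0.148],"grip": 0},
    {"rot": [-0.19,-0.408,-0.852],"xyz": [0.264,0.278,0.148],"grip": 0},
    {"rot": [-0.19,-0.408,-0.852],"xyz": [0.264,0.278,0.148],"grip": 0},
    {"rot": [-0.19,-0.408,-0.852],"xyz": [0.264,0.278,0.148],"grip": 0},
  ],
)

```text
clock: 2.1
tool_pos: [0.4529, 0.32, 0.2874]
eef_rot: [-0.028, 0.976, 0.006, 0.217]
contact_force: [0.5, -0.4, 0.6]
opening: 1.004
finger_force: 0.0
```

```bash
python3 - <<'E'
from h import *
s=r.get_state();print(s["q"]);rel((.456,.392,.217),Rt(183.2,25))
E
```

```text
[-0.3436  0.5278 -0.8243  2.0463  1.1495  0.8321 -0.2892]
xyz [0.0234 0.0717 0.0668] rot [0.    0.002 0.002]
```

Request:
carry_out(
  plan=[
    {"rot": [0,0,0],"xyz": [0.023,0.072,0.067],"grip": 0},
    {"rot": [0,0,0],"xyz": [0.023,0.072,0.067],"grip": 0},
    {"rot": [0,0,0],"xyz": [0.023,0.072,0.067],"grip": 0},
    {"rot": [0,0,0],"xyz": [0.023,0.072,0.067],"grip": 0},
    {"rot": [0,0,0],"xyz": [0.023,0.072,0.067],"grip": 0},
    {"rot": [0,0,0],"xyz": [0.023,0.072,0.067],"grip": 0},
  ],
)

```text
clock: 2.6
tool_pos: [0.4582, 0.3893, 0.2185]
eef_rot: [-0.024, 0.976, 0.005, 0.217]
contact_force: [0.3, -0.8, -0.4]
opening: 1.0
finger_force: 0.0
```

```bash
python3 - <<'E'
from h import *
import cv2
s=r.get_state();print(s["q"],s["tool_pos"]);rel((.507,.395,.108),Rt(183.2,25))
S=r.snapshot("side")[:,:,::-1];T=r.snapshot("top")[:,:,::-1]
A=np.hstack([cv2.resize(S[270:370,255:355],(400,400),interpolation=2),cv2.resize(T[130:230,150:250],(400,400),interpolation=2)])
cv2.imwrite("pics/c.png",A)
p=s["tool_pos"];Rm=R.from_quat(s["eef_rot"])
for d in(.044,-.044): print(proj("side",p+Rm.apply([0,d,0])),proj("top",p+Rm.apply([0,d,0])))
E
```

```text
[-0.5079  0.6981 -0.7535  1.9772  1.2891  0.8695 -0.4787] [0.4582 0.3893 0.2185]
xyz [0.0023 0.0033 0.1209] rot [-0.003  0.001 -0.006]
[325.6343 328.3429] [168.5985 208.2934]
[324.5909 288.7154] [201.3096 206.909 ]
```

View pics/c.png

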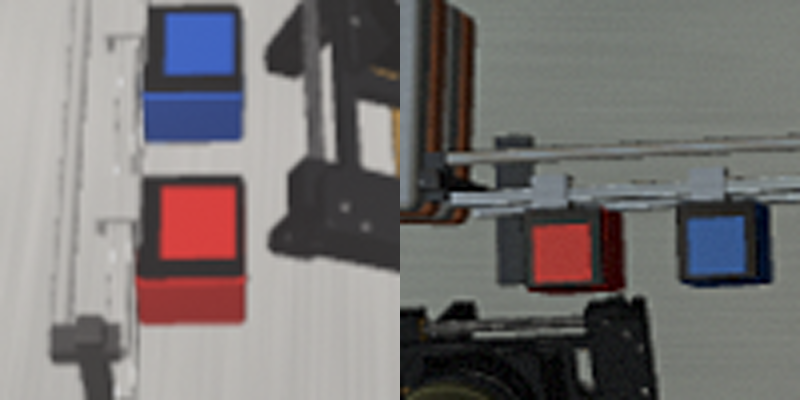

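The top view shows the fingers straddling the red can's width: inner edges at columns ~169 and ~199, can window at 190 (lower down). I'll advance and grip.

Request:
carry_out(
  plan=[
    {"rot": [0,0,0],"xyz": [0.001,0.003,0.02],"grip": 0},
    {"rot": [0,0,0],"xyz": [0.002,0.004,0.04],"grip": 0},
    {"rot": [0,0,0],"xyz": [0.002,0.004,0.06],"grip": 0},
    {"rot": [0,0,0],"xyz": [0.002,0.004,0.08],"grip": 0},
    {"rot": [0,0,0],"xyz": [0.002,0.004,0.1],"grip": 0},
    {"rot": [0,0,0],"xyz": [0.002,0.004,0.12],"grip": 0},
    {"rot": [0,0,0],"xyz": [0.002,0.004,0.12],"grip": 0},
    {"rot": [0,0,0],"xyz": [0.002,0.004,0.12],"grip": 0},
  ],
)

```text
clock: 3.37
tool_pos: [0.507, 0.3958, 0.1088]
eef_rot: [-0.024, 0.976, 0.006, 0.216]
contact_force: [-0.0, 0.1, 1.0]
opening: 0.999
finger_force: 0.0
```

Request:
carry_out(
  plan=[
    {"rot": [0,0,0],"xyz": [0,0,0],"grip": 40},
    {"rot": [0,0,0],"xyz": [0,0,0],"grip": 80},
    {"rot": [0,0,0],"xyz": [0,0,0],"grip": 120},
    {"rot": [0,0,0],"xyz": [0,0,0],"grip": 160},
    {"rot": [0,0,0],"xyz": [0,0,0],"grip": 200},
    {"rot": [0,0,0],"xyz": [0,0,0],"grip": 255},
    {"rot": [0,0,0],"xyz": [0,0,0],"grip": 255},
    {"rot": [0,0,0],"xyz": [0,0,0],"grip": 255},
  ],
  squeeze=25,
)

```text
clock: 4.03
tool_pos: [0.5064, 0.3973, 0.1091]
eef_rot: [-0.025, 0.976, 0.006, 0.217]
contact_force: [-2.3, -2.3, 5.7]
opening: 0.677
finger_force: 25.0
```

Request:
carry_out(
  plan=[
    {"rot": [0,0,0],"xyz": [-0.003,0,-0.006],"grip": 255},
    {"rot": [0,0,0],"xyz": [-0.006,0,-0.013],"grip": 255},
    {"rot": [0,0,0],"xyz": [-0.009,0,-0.019],"grip": 255},
    {"rot": [0,0,0],"xyz": [-0.012,0,-0.025],"grip": 255},
    {"rot": [0,0,0],"xyz": [-0.015,0,-0.032],"grip": 255},
    {"rot": [0,0,0],"xyz": [-0.017,0,-0.036],"grip": 255},
    {"rot": [0,0,0],"xyz": [-0.017,0,-0.036],"grip": 255},
    {"rot": [0,0,0],"xyz": [-0.017,0,-0.036],"grip": 255},
  ],
)

```text
clock: 4.7
tool_pos: [0.5065, 0.3973, 0.1486]
eef_rot: [-0.025, 0.976, 0.006, 0.216]
contact_force: [-0.4, 0.8, -1.2]
opening: 0.679
finger_force: 25.0
```

Request:
carry_out(
  plan=[
    {"rot": [0,0,0],"xyz": [0.009,0,-0.004],"grip": 255},
    {"rot": [0,0,0],"xyz": [0.027,0,-0.013],"grip": 255},
    {"rot": [0,0,0],"xyz": [0.045,0,-0.021],"grip": 255},
    {"rot": [0,0,0],"xyz": [0.063,0,-0.029],"grip": 255},
    {"rot": [0,0,0],"xyz": [0.082,0,-0.038],"grip": 255},
    {"rot": [0,0,0],"xyz": [0.1,0,-0.047],"grip": 255},
    {"rot": [0,0,0],"xyz": [0.1,0,-0.047],"grip": 255},
    {"rot": [0,0,0],"xyz": [0.1,0,-0.047],"grip": 255},
  ],
)

```text
clock: 5.37
tool_pos: [0.3957, 0.3919, 0.1484]
eef_rot: [-0.026, 0.976, 0.006, 0.216]
contact_force: [0.7, 0.2, -1.9]
opening: 0.677
finger_force: 25.0
```

```bash
python3 - <<'E'
from h import *
# board corners, z=.012, from the top/side views
s=r.get_state();print(s["q"],s["tool_pos"])
print("board centre",tri((332.5,229),(323.5,216.2)))
for p in((305,191),(346,193),(342,241),(301,238)): print(onz("top",p,.012))
rel((.445,.07,.15),Rt(183.2,25))
E
```

```text
[-0.6415  0.7942 -0.7208  2.1339  1.5066  0.8739 -0.8618] [0.3957 0.3919 0.1484]
board centre (array([0.4417, 0.0083, 0.0017]), np.float64(0.24269750947038915))
[0.5222 0.0681 0.012 ]
[ 0.5168 -0.0631  0.012 ]
[ 0.3641 -0.0505  0.012 ]
[0.3727 0.0795 0.012 ]
xyz [-0.03   -0.3241  0.012 ] rot [-0.001 -0.    -0.003]
```

```bash
python3 - <<'E'
from h import *
b=rel((.41,.2,.15),Rt(183.2,25));b=rel((.42,.005,.15),Rt(183.2,25),b);b=rel((.44,.005,.05),Rt(183.2,25),b);b=rel((.44,.005,.036),Rt(183.2,25),b)
E
```

```text
xyz [-0.0045 -0.1924  0.0002] rot [-0.001 -0.    -0.003]
xyz [ 0.0008 -0.1953 -0.0004] rot [0. 0. 0.]
xyz [ 0.0242 -0.0011  0.0991] rot [0. 0. 0.]
xyz [ 0.0059 -0.      0.0127] rot [0. 0. 0.]
```

Request:
carry_out(
  plan=[
    {"rot": [0,0,0],"xyz": [-0.001,-0.015,0],"grip": 255},
    {"rot": [0,0,0],"xyz": [-0.002,-0.045,0],"grip": 255},
    {"rot": [0,0,0],"xyz": [-0.003,-0.08,0],"grip": 255},
    {"rot": [0,0,0],"xyz": [-0.004,-0.115,0],"grip": 255},
    {"rot": [0,0,0],"xyz": [-0.004,-0.15,0],"grip": 255},
    {"rot": [0,0,0],"xyz": [-0.004,-0.185,0],"grip": 255},
    {"rot": [0,0,0],"xyz": [-0.004,-0.22,0],"grip": 255},
    {"rot": [0,0,0],"xyz": [-0.004,-0.255,0],"grip": 255},
  ],
)

```text
clock: 6.03
tool_pos: [0.4151, 0.1506, 0.1466]
eef_rot: [-0.023, 0.976, -0.004, 0.216]
contact_force: [-0.7, -0.4, -3.4]
opening: 0.68
finger_force: 25.0
```

Request:
carry_out(
  plan=[
    {"rot": [0,0,0],"xyz": [0,-0.035,0],"grip": 255},
    {"rot": [0,0,0],"xyz": [0,-0.07,0],"grip": 255},
    {"rot": [0,0,0],"xyz": [0,-0.1,0],"grip": 255},
    {"rot": [0,0,0],"xyz": [0,-0.12,0],"grip": 255},
    {"rot": [0,0,0],"xyz": [0,-0.132,0],"grip": 255},
    {"rot": [0,0,0],"xyz": [0,-0.132,0],"grip": 255},
    {"rot": [0,0,0],"xyz": [0,-0.132,0],"grip": 255},
  ],
)

```text
clock: 6.62
tool_pos: [0.4396, 0.0271, 0.1527]
eef_rot: [-0.022, 0.978, 0.003, 0.206]
contact_force: [0.3, 0.5, -2.2]
opening: 0.675
finger_force: 25.0
```

```bash
python3 - <<'E'
from h import *
print(r.get_state()["q"]);b=rel((.44,.005,.05),Rt(183.2,25));b=rel((.44,.005,.036),Rt(183.2,25),b)
E
```

```text
[ 0.5017  1.0241 -1.4699  2.5578  1.7326  1.2482 -0.5153]
xyz [ 0.0419 -0.0218  0.0939] rot [-0.008 -0.022 -0.009]
xyz [ 0.0059 -0.      0.0127] rot [0. 0. 0.]
```

```bash
python3 - <<'E'
from h import *
b=rel((.45,.005,.15),Rt(273,25));b=rel((.45,.005,.05),Rt(273,25),b);b=rel((.45,.005,.036),Rt(273,25),b)
E
```

```text
xyz [-0.0075 -0.0226  0.0064] rot [-0.654 -0.02  -1.437]
xyz [ 0.0423 -0.      0.0906] rot [0. 0. 0.]
xyz [ 0.0059 -0.      0.0127] rot [0. 0. 0.]
```

Request:
carry_out(
  plan=[
    {"rot": [-0.04,0,-0.09],"xyz": [-0.004,-0.003,0],"grip": 255},
    {"rot": [-0.08,0,-0.18],"xyz": [-0.008,-0.006,0],"grip": 255},
    {"rot": [-0.12,0,-0.27],"xyz": [-0.012,-0.01,0.001],"grip": 255},
    {"rot": [-0.16,0,-0.36],"xyz": [-0.016,-0.014,0.002],"grip": 255},
    {"rot": [-0.205,0,-0.45],"xyz": [-0.016,-0.018,0.003],"grip": 255},
    {"rot": [-0.245,0,-0.54],"xyz": [-0.014,-0.022,0.004],"grip": 255},
    {"rot": [-0.286,0,-0.63],"xyz": [-0.012,-0.022,0.005],"grip": 255},
    {"rot": [-0.327,0,-0.718],"xyz": [-0.01,-0.022,0.006],"grip": 255},
  ],
)

```text
clock: 7.28
tool_pos: [0.4525, 0.0098, 0.1518]
eef_rot: [-0.402, 0.892, 0.087, 0.188]
contact_force: [-1.6, -0.5, -2.6]
opening: 0.676
finger_force: 25.0
```

```bash
python3 - <<'E'
from h import *
print(r.get_state()["q"]);b=rel((.45,.005,.15),Rt(273,25))
E
```

```text
[ 0.8506  1.0368 -1.3958  2.3609  1.5902  0.7436  0.8351]
xyz [ 0.0056 -0.0014 -0.0005] rot [-0.317 -0.016 -0.708]
```

Request:
carry_out(
  plan=[
    {"rot": [-0.045,0,-0.1],"xyz": [0.001,0,0],"grip": 255},
    {"rot": [-0.09,0,-0.2],"xyz": [0.002,0,0],"grip": 255},
    {"rot": [-0.135,0,-0.3],"xyz": [0.003,-0.001,0],"grip": 255},
    {"rot": [-0.18,-0.01,-0.4],"xyz": [0.004,-0.001,0],"grip": 255},
    {"rot": [-0.225,-0.01,-0.5],"xyz": [0.005,-0.001,0],"grip": 255},
    {"rot": [-0.27,-0.013,-0.6],"xyz": [0.005,-0.001,0],"grip": 255},
    {"rot": [-0.317,-0.016,-0.708],"xyz": [0.005,-0.001,0],"grip": 255},
    {"rot": [-0.317,-0.016,-0.708],"xyz": [0.005,-0.001,0],"grip": 255},
  ],
)

```text
clock: 7.95
tool_pos: [0.4507, 0.006, 0.1496]
eef_rot: [0.708, -0.672, -0.158, -0.149]
contact_force: [0.8, -0.2, -1.4]
opening: 0.678
finger_force: 25.0
```

```bash
python3 - <<'E'
from h import *
print(r.get_state()["q"]);b=rel((.45,.005,.05),Rt(273,25));b=rel((.45,.005,.036),Rt(273,25),b)
E
```

```text
[ 0.8953  1.1488 -1.4271  2.0804  0.9798  0.8863  2.2276]
xyz [0.043  0.0006 0.0899] rot [0.001 0.    0.001]
xyz [ 0.0059 -0.      0.0127] rot [0. 0. 0.]
```

Request:
carry_out(
  plan=[
    {"rot": [0,0,0],"xyz": [0.004,0,0.009],"grip": 255},
    {"rot": [0,0,0],"xyz": [0.011,0,0.024],"grip": 255},
    {"rot": [0,0,0],"xyz": [0.02,0,0.042],"grip": 255},
    {"rot": [0,0,0],"xyz": [0.029,0,0.06],"grip": 255},
    {"rot": [0,0,0],"xyz": [0.036,0,0.075],"grip": 255},
    {"rot": [0,0,0],"xyz": [0.041,0,0.086],"grip": 255},
    {"rot": [0,0,0],"xyz": [0.043,0,0.09],"grip": 255},
    {"rot": [0,0,0],"xyz": [0.043,0,0.09],"grip": 255},
  ],
)

```text
clock: 8.62
tool_pos: [0.4486, 0.0051, 0.0488]
eef_rot: [0.706, -0.674, -0.158, -0.148]
contact_force: [0.5, -1.5, -1.6]
opening: 0.682
finger_force: 25.0
```

Request:
carry_out(
  plan=[
    {"rot": [0,0,0],"xyz": [0.001,0,0.002],"grip": 255},
    {"rot": [0,0,0],"xyz": [0.002,0,0.004],"grip": 255},
    {"rot": [0,0,0],"xyz": [0.003,0,0.006],"grip": 255},
    {"rot": [0,0,0],"xyz": [0.004,0,0.008],"grip": 255},
    {"rot": [0,0,0],"xyz": [0.0045,0,0.01],"grip": 255},
    {"rot": [0,0,0],"xyz": [0.005,0,0.0105],"grip": 255},
    {"rot": [0,0,0],"xyz": [0.005,0,0.0105],"grip": 255},
  ],
)

```text
clock: 9.2
tool_pos: [0.4492, 0.0045, 0.0385]
eef_rot: [0.706, -0.674, -0.158, -0.149]
contact_force: [-0.1, 0.1, -1.3]
opening: 0.682
finger_force: 25.0
```

Request:
carry_out(
  plan=[
    {"rot": [0,0,0],"xyz": [0.0005,0,0.001],"grip": 255},
    {"rot": [0,0,0],"xyz": [0.001,0,0.002],"grip": 255},
    {"rot": [0,0,0],"xyz": [0.0012,0,0.0027],"grip": 255},
    {"rot": [0,0,0],"xyz": [0.0012,0,0.0027],"grip": 255},
  ],
)

```text
clock: 9.53
tool_pos: [0.4494, 0.0048, 0.0365]
eef_rot: [0.706, -0.674, -0.157, -0.15]
contact_force: [-1.5, -3.1, 5.9]
opening: 0.676
finger_force: 25.0
```

Request:
carry_out(
  plan=[
    {"rot": [0,0,0],"xyz": [0,0,0],"grip": 150},
    {"rot": [0,0,0],"xyz": [0,0,0],"grip": 75},
    {"rot": [0,0,0],"xyz": [0,0,0],"grip": 0},
    {"rot": [0,0,0],"xyz": [0,0,0],"grip": 0},
    {"rot": [0,0,0],"xyz": [0,0,0],"grip": 0},
  ],
)

```text
clock: 9.95
tool_pos: [0.4494, 0.0048, 0.0356]
eef_rot: [0.706, -0.674, -0.158, -0.149]
contact_force: [-0.1, 1.0, -0.3]
opening: 0.907
finger_force: 0.0
```

Request:
carry_out(
  plan=[
    {"rot": [0,0,0],"xyz": [0,0,-0.015],"grip": 0},
    {"rot": [0,0,0],"xyz": [0,0,-0.035],"grip": 0},
    {"rot": [0,0,0],"xyz": [0,0,-0.06],"grip": 0},
    {"rot": [0,0,0],"xyz": [0,0,-0.09],"grip": 0},
    {"rot": [0,0,0],"xyz": [0,0,-0.12],"grip": 0},
    {"rot": [0,0,0],"xyz": [0,0,-0.15],"grip": 0},
    {"rot": [0,0,0],"xyz": [0,0,-0.18],"grip": 0},
    {"rot": [0,0,0],"xyz": [0,0,-0.2],"grip": 0},
  ],
)

```text
clock: 10.62
tool_pos: [0.4543, -0.0806, 0.2192]
eef_rot: [0.706, -0.674, -0.157, -0.15]
contact_force: [0.4, 0.1, -1.3]
opening: 1.0
finger_force: 0.0
```

```bash
python3 - <<'E'
from h import *
import cv2
s=r.get_state();print(s["q"],s["tool_pos"]);rel((.449,.06,.22),Rt(183))
S=r.snapshot("side")[:,:,::-1];T=r.snapshot("top")[:,:,::-1]
A=np.hstack([cv2.resize(S[185:285,275:375],(400,400),interpolation=2),cv2.resize(T[160:260,275:375],(400,400),interpolation=2)])
cv2.imwrite("pics/d.png",A)
for q in((.449,.0,.077),(.449,.0375,.107)): print(proj("side",q),proj("top",q))
E
```

```text
[ 1.0669  1.0334 -1.4437  1.9338  0.7099  1.0191  2.5865] [ 0.4543 -0.0806  0.2192]
xyz [-0.1278 -0.0013  0.0589] rot [0.341 0.345 1.538]
[330.6281 210.7569] [326.9959 213.4946]
[330.7196 213.6635] [314.7492 213.1164]
```

View pics/d.png

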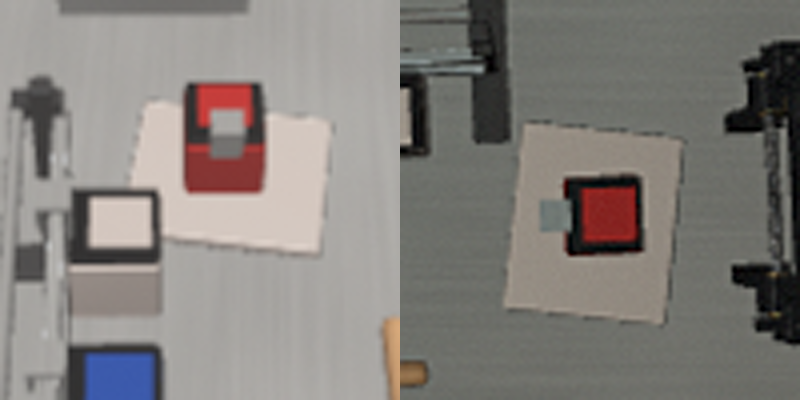

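The top view shows the red can upright on the board, cap at px (325.8,213.8), with its hook at (313.8,213.5) pointing +y. That puts the hook at about (0.4475, 0.041).

```bash
python3 - <<'E'
from h import *
b=rel((.45,-.02,.25),Rt(228,15));b=rel((.432,.041,.23),Rt(183,6),b);b=rel((.4455,.041,.084),Rt(183,6),b)
E
```

```text
xyz [-0.0684  0.0027 -0.0019] rot [0.263 0.167 0.732]
xyz [-0.027   0.0542  0.0279] rot [0.143 0.149 0.773]
xyz [ 0.0019 -0.0007  0.1466] rot [0. 0. 0.]
```

Request:
carry_out(
  plan=[
    {"rot": [0.033,0.021,0.09],"xyz": [-0.008,0,0],"grip": 50},
    {"rot": [0.066,0.042,0.18],"xyz": [-0.017,0,0],"grip": 100},
    {"rot": [0.1,0.063,0.27],"xyz": [-0.026,0.001,0],"grip": 100},
    {"rot": [0.132,0.084,0.366],"xyz": [-0.034,0.001,0],"grip": 100},
    {"rot": [0.165,0.105,0.46],"xyz": [-0.043,0.002,0],"grip": 100},
    {"rot": [0.2,0.126,0.55],"xyz": [-0.051,0.002,-0.001],"grip": 100},
    {"rot": [0.23,0.147,0.64],"xyz": [-0.06,0.003,-0.002],"grip": 100},
    {"rot": [0.263,0.167,0.732],"xyz": [-0.068,0.003,-0.002],"grip": 100},
  ],
)

```text
clock: 11.38
tool_pos: [0.4464, -0.0189, 0.2468]
eef_rot: [-0.403, 0.906, 0.055, 0.116]
contact_force: [0.1, 0.2, 0.2]
opening: 0.606
finger_force: 0.0
```

Request:
carry_out(
  plan=[
    {"rot": [0.018,0.018,0.096],"xyz": [-0.003,0.007,0.003],"grip": 100},
    {"rot": [0.036,0.037,0.19],"xyz": [-0.007,0.014,0.007],"grip": 100},
    {"rot": [0.054,0.056,0.29],"xyz": [-0.01,0.02,0.01],"grip": 100},
    {"rot": [0.072,0.075,0.386],"xyz": [-0.013,0.027,0.014],"grip": 100},
    {"rot": [0.09,0.093,0.48],"xyz": [-0.017,0.034,0.017],"grip": 100},
    {"rot": [0.107,0.112,0.58],"xyz": [-0.02,0.04,0.021],"grip": 100},
    {"rot": [0.125,0.13,0.676],"xyz": [-0.024,0.047,0.025],"grip": 100},
    {"rot": [0.143,0.149,0.773],"xyz": [-0.027,0.054,0.028],"grip": 100},
  ],
)

```text
clock: 12.05
tool_pos: [0.4283, 0.0421, 0.2264]
eef_rot: [-0.026, 0.998, 0.002, 0.048]
contact_force: [-0.1, 0.4, 0.9]
opening: 0.609
finger_force: 0.0
```

```bash
python3 - <<'E'
from h import *
print(r.get_state()["q"]);b=rel((.437,.041,.16),Rt(183,6));b=rel((.4455,.041,.084),Rt(183,6),b)
E
```

```text
[ 0.2419  0.4969 -0.6786  2.208   0.6848  0.5422  0.669 ]
xyz [-0.0021 -0.0016  0.067 ] rot [ 0.001 -0.008  0.   ]
xyz [-0.0005 -0.0004  0.0765] rot [0. 0. 0.]
```

Request:
carry_out(
  plan=[
    {"rot": [0,-0.008,0],"xyz": [-0.001,-0.001,0.02],"grip": 100},
    {"rot": [0,-0.008,0],"xyz": [-0.002,-0.002,0.045],"grip": 100},
    {"rot": [0,-0.008,0],"xyz": [-0.002,-0.002,0.07],"grip": 100},
    {"rot": [0,-0.008,0],"xyz": [-0.003,-0.002,0.095],"grip": 100},
    {"rot": [0,-0.008,0],"xyz": [-0.003,-0.002,0.115],"grip": 100},
    {"rot": [0,-0.008,0],"xyz": [-0.003,-0.002,0.13],"grip": 100},
    {"rot": [0,-0.008,0],"xyz": [-0.003,-0.002,0.143],"grip": 100},
    {"rot": [0,-0.008,0],"xyz": [-0.003,-0.002,0.143],"grip": 100},
  ],
)

```text
clock: 12.72
tool_pos: [0.4455, 0.0415, 0.0841]
eef_rot: [-0.03, 0.998, 0.001, 0.052]
contact_force: [0.0, -0.4, 0.2]
opening: 0.607
finger_force: 0.0
```

Request:
carry_out(
  plan=[
    {"rot": [0,0,0],"xyz": [0,0,0],"grip": 115},
    {"rot": [0,0,0],"xyz": [0,0,0],"grip": 130},
    {"rot": [0,0,0],"xyz": [0,0,0],"grip": 145},
    {"rot": [0,0,0],"xyz": [0,0,0],"grip": 160},
    {"rot": [0,0,0],"xyz": [0,0,0],"grip": 175},
    {"rot": [0,0,0],"xyz": [0,0,0],"grip": 190},
    {"rot": [0,0,0],"xyz": [0,0,0],"grip": 220},
    {"rot": [0,0,0],"xyz": [0,0,0],"grip": 255},
  ],
  squeeze=25,
)

```text
clock: 13.38
tool_pos: [0.447, 0.0412, 0.0859]
eef_rot: [-0.028, 0.998, 0.003, 0.054]
contact_force: [-0.5, 2.4, 3.1]
opening: 0.262
finger_force: 25.0
```

```bash
python3 - <<'E'
from h import *
print("div",onz("side",(313,137.5),.085),onz("top",(387,193.3),.085),onz("top",(438.5,191.5),.085))
# rims in top: +x outer and -x outer lines ; side rim front corners and back
for p in((383.75,166.75),(442,163.25),(385.5,218),(444.5,216.5)): print("top",onz("top",p,.115))
for p in((287.75,163),(338.5,162.75),(288.2,129),(336,129)): print("side",onz("side",p,.115))
print("bot",[onz("side",p,0.) for p in ((289.5,188.3),(337.2,188))])
q=[.5151,-.2563,.049]
Rz=R.from_euler('z',q[2])
wp=np.r_[q[:2],0]+Rz.apply([.039,-.005,.006]);print("well",wp,"hook",wp+Rz.apply([0,.0375,.085]))
print(rel((.447,.03,.24),Rt(183,6)))
E
```

```text
div [ 0.5168 -0.3351  0.085 ] [ 0.5112 -0.1814  0.085 ] [ 0.5178 -0.3382  0.085 ]
top [ 0.5881 -0.1669  0.115 ]
top [ 0.6    -0.3411  0.115 ]
top [ 0.4358 -0.1712  0.115 ]
top [ 0.4414 -0.3459  0.115 ]
side [ 0.5893 -0.1635  0.115 ]
side [ 0.4277 -0.1717  0.115 ]
side [ 0.6037 -0.3407  0.115 ]
side [ 0.4368 -0.3481  0.115 ]
bot [array([ 0.589 , -0.1636,  0.    ]), array([ 0.4272, -0.172 ,  0.    ])]
well [ 0.5543 -0.2594  0.006 ] hook [ 0.5525 -0.2219  0.091 ]
xyz [-0.0161 -0.0108 -0.1533] rot [0.003 0.004 0.004]
(array([0.447, 0.03 , 0.24 ]), Rotation.from_matrix(array([[-0.9932, -0.0523,  0.1044],
                            [-0.052 ,  0.9986,  0.0055],
                            [-0.1045,  0.    , -0.9945]])))
```

Request:
carry_out(
  plan=[
    {"rot": [0,0,0],"xyz": [0,0,-0.005],"grip": 255},
    {"rot": [0,0,0],"xyz": [0,0,-0.012],"grip": 255},
    {"rot": [0,0,0],"xyz": [0,0,-0.025],"grip": 255},
    {"rot": [0,0,0],"xyz": [0,0,-0.045],"grip": 255},
    {"rot": [0,0,0],"xyz": [0,0,-0.07],"grip": 255},
    {"rot": [0,0,0],"xyz": [0,0,-0.1],"grip": 255},
    {"rot": [0,0,0],"xyz": [0,0,-0.13],"grip": 255},
    {"rot": [0,0,0],"xyz": [0,0,-0.15],"grip": 255},
  ],
  squeeze=45,
)

```text
clock: 14.05
tool_pos: [0.4301, 0.0398, 0.2376]
eef_rot: [-0.028, 0.998, 0.003, 0.054]
contact_force: [1.6, -0.7, -2.1]
opening: 0.259
finger_force: 45.0
```

```bash
python3 - <<'E'
from h import *
b=rel((.552,-.1,.255),Rt(182.8,6));b=rel((.552,-.222,.235),Rt(182.8,6),b)
E
```

```text
xyz [-0.1151 -0.1464 -0.0053] rot [0.003 0.004 0.007]
xyz [ 0.008  -0.1219  0.0193] rot [0. 0. 0.]
```

Request:
carry_out(
  plan=[
    {"rot": [0,0,0],"xyz": [-0.008,-0.01,-0.005],"grip": 255},
    {"rot": [0,0,0],"xyz": [-0.024,-0.03,-0.005],"grip": 255},
    {"rot": [0,0,0],"xyz": [-0.043,-0.055,-0.005],"grip": 255},
    {"rot": [0,0,0],"xyz": [-0.063,-0.08,-0.005],"grip": 255},
    {"rot": [0,0,0],"xyz": [-0.083,-0.105,-0.005],"grip": 255},
    {"rot": [0,0,0],"xyz": [-0.1,-0.127,-0.005],"grip": 255},
    {"rot": [0,0.004,0.007],"xyz": [-0.112,-0.142,-0.005],"grip": 255},
    {"rot": [0,0.004,0.007],"xyz": [-0.115,-0.146,-0.005],"grip": 255},
  ],
)

```text
clock: 14.72
tool_pos: [0.5538, -0.104, 0.251]
eef_rot: [-0.021, 0.998, 0.002, 0.052]
contact_force: [-0.7, -1.2, -2.3]
opening: 0.254
finger_force: 45.0
```

Request:
carry_out(
  plan=[
    {"rot": [0,0,0],"xyz": [0.001,-0.02,0.001],"grip": 255},
    {"rot": [0,0,0],"xyz": [0.003,-0.042,0.004],"grip": 255},
    {"rot": [0,0,0],"xyz": [0.005,-0.065,0.009],"grip": 255},
    {"rot": [0,0,0],"xyz": [0.006,-0.085,0.013],"grip": 255},
    {"rot": [0,0,0],"xyz": [0.007,-0.102,0.016],"grip": 255},
    {"rot": [0,0,0],"xyz": [0.008,-0.115,0.019],"grip": 255},
    {"rot": [0,0,0],"xyz": [0.008,-0.122,0.019],"grip": 255},
    {"rot": [0,0,0],"xyz": [0.008,-0.122,0.019],"grip": 255},
  ],
)

```text
clock: 15.38
tool_pos: [0.5518, -0.2232, 0.2313]
eef_rot: [-0.024, 0.998, 0.002, 0.051]
contact_force: [0.5, -0.0, -1.1]
opening: 0.259
finger_force: 45.0
```

```bash
python3 - <<'E'
from h import *
import cv2
s=r.get_state();print(s["q"],s["tool_pos"],R.from_quat(s["eef_rot"]).as_matrix());rel((.552,-.222,.235),Rt(182.8,6))
S=r.snapshot("side")[:,:,::-1];T=r.snapshot("top")[:,:,::-1]
A=np.hstack([cv2.resize(S[80:200,260:360],(500,600),interpolation=2),cv2.resize(T[130:230,370:470],(300,300),interpolation=2)[:, :] if 0 else cv2.copyMakeBorder(cv2.resize(T[140:225,380:440],(240,340),interpolation=2),0,260,0,0,0)])
cv2.imwrite("pics/e.png",A)
p=s["tool_pos"]+[.0005,0,-.0739]
Rz=R.from_euler('z',.05)
for a in(.03,-.03):
  for z in (0,.065): print(a,z,proj("side",p+Rz.apply([a,-.0075,z])))
E
```

```text
[ 0.7676  0.7149 -0.7686  1.7421  0.6269  0.8352  1.3521] [ 0.5518 -0.2232  0.2313] [[-0.9937 -0.0473  0.1021]
 [-0.0468  0.9989  0.0067]
 [-0.1023  0.0019 -0.9948]]
xyz [-0.0006  0.0012 -0.0037] rot [ 0.002 -0.002 -0.002]
0.03 0 [290.9976 139.6075]
0.03 0.065 [290.0936 123.0725]
-0.03 0 [309.6103 139.538 ]
-0.03 0.065 [309.41   123.0088]
```

View pics/e.png

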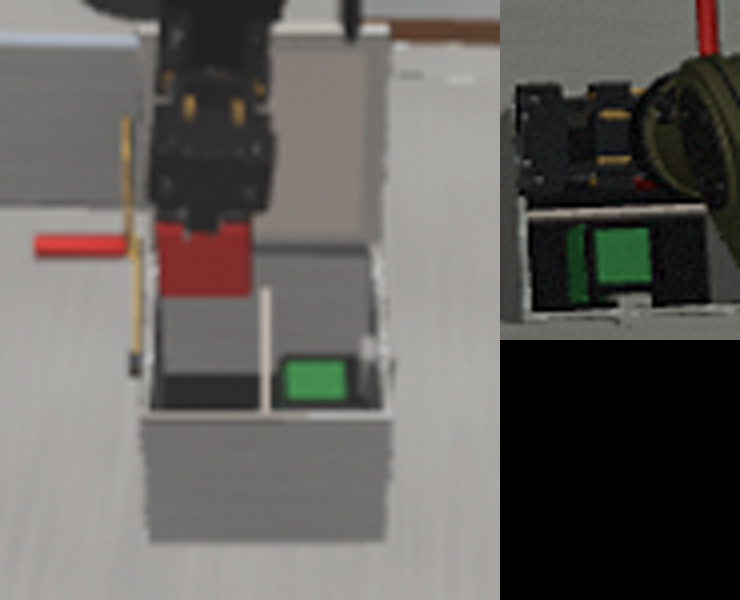

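```bash
python3 - <<'E'
from h import *
c=np.array([.515,-.256,0]);Rz=R.from_euler('z',.047)
f=lambda *q:(proj("side",c+Rz.apply(q))-[260,80])*5
for q in((.0805,.0875,.115),(-.0805,.0875,.115),(.003,.08,.085),(-.003,.08,.085),(.003,-.0815,.085),(-.003,-.0815,.085),(.075,-.0815,.006),(.003,-.0815,.006),(.0805,.0875,0),(-.0805,.0875,0)): print(q,f(*q))
p=c+Rz.apply([.039,-.005,0]);print(p, c+Rz.apply([.039,.0325,0]))
E
```

```text
(0.0805, 0.0875, 0.115) [135.8643 413.4856]
(-0.0805, 0.0875, 0.115) [388.0866 412.898 ]
(0.003, 0.08, 0.085) [257.6489 439.9765]
(-0.003, 0.08, 0.085) [266.8549 439.954 ]
(0.003, -0.0815, 0.085) [258.0302 285.3998]
(-0.003, -0.0815, 0.085) [266.512  285.3845]
(0.075, -0.0815, 0.006) [160.7939 370.929 ]
(0.003, -0.0815, 0.006) [258.6713 370.7184]
(0.0805, 0.0875, 0) [144.345  540.1569]
(-0.0805, 0.0875, 0) [381.1516 539.4798]
[ 0.5542 -0.2592  0.    ] [ 0.5524 -0.2217  0.    ]
```

Side view: can bottom spans crop columns 160–251, well opening 153–261 (image columns 292–310 against 291–312). The can is centred over the well, so I'll lower it.

Request:
carry_out(
  plan=[
    {"rot": [0,0,0],"xyz": [0.001,0.001,0.01],"grip": 255},
    {"rot": [0,0,0],"xyz": [0.003,0.001,0.03],"grip": 255},
    {"rot": [0,0,0],"xyz": [0.005,0.001,0.05],"grip": 255},
    {"rot": [0,0,0],"xyz": [0.007,0.001,0.07],"grip": 255},
    {"rot": [0,0,0],"xyz": [0.009,0.001,0.09],"grip": 255},
    {"rot": [0,0,0],"xyz": [0.0105,0.001,0.105],"grip": 255},
    {"rot": [0,0,0],"xyz": [0.012,0.001,0.118],"grip": 255},
    {"rot": [0,0,0],"xyz": [0.012,0.001,0.118],"grip": 255},
  ],
)

```text
clock: 16.15
tool_pos: [0.5511, -0.2187, 0.1104]
eef_rot: [-0.026, 0.998, 0.004, 0.049]
contact_force: [0.1, -0.1, -1.9]
opening: 0.258
finger_force: 45.0
```

Request:
carry_out(
  plan=[
    {"rot": [0,0,0],"xyz": [0.0005,-0.001,0.005],"grip": 255},
    {"rot": [0,0,0],"xyz": [0.001,-0.002,0.01],"grip": 255},
    {"rot": [0,0,0],"xyz": [0.0015,-0.002,0.015],"grip": 255},
    {"rot": [0,0,0],"xyz": [0.002,-0.002,0.02],"grip": 255},
    {"rot": [0,0,0],"xyz": [0.002,-0.002,0.024],"grip": 255},
    {"rot": [0,0,0],"xyz": [0.0025,-0.002,0.027],"grip": 255},
    {"rot": [0,0,0],"xyz": [0.0025,-0.002,0.027],"grip": 255},
  ],
)

```text
clock: 16.73
tool_pos: [0.5529, -0.2226, 0.0855]
eef_rot: [-0.024, 0.998, 0.002, 0.051]
contact_force: [-0.5, -0.2, -2.0]
opening: 0.256
finger_force: 45.0
```

Request:
carry_out(
  plan=[
    {"rot": [0,0,0],"xyz": [0,0,0.001],"grip": 255},
    {"rot": [0,0,0],"xyz": [0,0,0.002],"grip": 255},
    {"rot": [0,0,0],"xyz": [0,0,0.0025],"grip": 255},
    {"rot": [0,0,0],"xyz": [0,0,0.0025],"grip": 255},
  ],
)

```text
clock: 17.07
tool_pos: [0.5535, -0.2227, 0.0836]
eef_rot: [-0.024, 0.998, 0.002, 0.052]
contact_force: [0.4, 0.1, -1.4]
opening: 0.254
finger_force: 45.0
```

Request:
carry_out(
  plan=[
    {"rot": [0,0,0],"xyz": [0,0,0.001],"grip": 255},
    {"rot": [0,0,0],"xyz": [0,0,0.002],"grip": 255},
    {"rot": [0,0,0],"xyz": [0,0,0.003],"grip": 255},
    {"rot": [0,0,0],"xyz": [0,0,0.003],"grip": 255},
  ],
)

```text
clock: 17.4
tool_pos: [0.5537, -0.2226, 0.0804]
eef_rot: [-0.024, 0.998, 0.002, 0.052]
contact_force: [0.1, -0.7, -1.1]
opening: 0.255
finger_force: 45.0
```

Request:
carry_out(
  plan=[
    {"rot": [0,0,0],"xyz": [0,0,0.0005],"grip": 255},
    {"rot": [0,0,0],"xyz": [0,0,0.001],"grip": 255},
    {"rot": [0,0,0],"xyz": [0,0,0.0015],"grip": 255},
    {"rot": [0,0,0],"xyz": [0,0,0.0015],"grip": 255},
  ],
)

```text
clock: 17.73
tool_pos: [0.5539, -0.2223, 0.08]
eef_rot: [-0.025, 0.998, 0.002, 0.052]
contact_force: [-4.0, 1.3, 6.2]
opening: 0.256
finger_force: 45.0
```

Request:
carry_out(
  plan=[
    {"rot": [0,0,0],"xyz": [0,0,0],"grip": 180},
    {"rot": [0,0,0],"xyz": [0,0,0],"grip": 160},
    {"rot": [0,0,0],"xyz": [0,0,0],"grip": 140},
    {"rot": [0,0,0],"xyz": [0,0,0],"grip": 130},
    {"rot": [0,0,0],"xyz": [0,0,0],"grip": 130},
    {"rot": [0,0,0],"xyz": [0,0,0],"grip": 130},
    {"rot": [0,0,0],"xyz": [0,0,0],"grip": 130},
  ],
)

```text
clock: 18.32
tool_pos: [0.554, -0.2226, 0.079]
eef_rot: [-0.024, 0.998, 0.002, 0.052]
contact_force: [-0.4, -0.5, -0.1]
opening: 0.489
finger_force: 0.0
```

Request:
carry_out(
  plan=[
    {"rot": [0,0,0],"xyz": [0,0,-0.005],"grip": 130},
    {"rot": [0,0,0],"xyz": [0,0,-0.015],"grip": 130},
    {"rot": [0,0,0],"xyz": [0,0,-0.03],"grip": 130},
    {"rot": [0,0,0],"xyz": [0,0,-0.055],"grip": 130},
    {"rot": [0,0,0],"xyz": [0,0,-0.085],"grip": 130},
    {"rot": [0,0,0],"xyz": [0,0,-0.115],"grip": 130},
    {"rot": [0,0,0],"xyz": [0,0,-0.145],"grip": 130},
    {"rot": [0,0,0],"xyz": [0,0,-0.17],"grip": 130},
  ],
)

```text
clock: 18.98
tool_pos: [0.5363, -0.2236, 0.2513]
eef_rot: [-0.025, 0.998, 0.002, 0.053]
contact_force: [0.2, 0.1, -0.1]
opening: 0.49
finger_force: 0.0
```

```bash
python3 - <<'E'
from h import *
print(r.get_state()["q"]);b=rel((.60,-.15,.30),Rt(182.8));b=rel((.648,-.304,.26),Rt(182.8),b);b=rel((.648,-.304,.128),Rt(182.8),b)
E
```

```text
[ 0.8027  0.675  -0.7963  1.7624  0.6024  0.8508  1.374 ]
xyz [-0.072   0.0704 -0.0412] rot [0.002 0.106 0.001]
xyz [-0.0404 -0.1562  0.04  ] rot [0. 0. 0.]
xyz [ 0.    -0.     0.132] rot [0. 0. 0.]
```

```bash
python3 - <<'E'
from h import *
t=Rt(182.8,-15)
b=rel((.63,-.16,.30),t);b=rel((.679,-.304,.25),t,b);b=rel((.645,-.3045,.124),t,b)
E
```

```text
xyz [-0.1013  0.0589 -0.0381] rot [0.002 0.368 0.001]
xyz [-0.0534 -0.1462  0.0374] rot [0. 0. 0.]
xyz [0.0002 0.0012 0.1305] rot [0. 0. 0.]
```

Request:
carry_out(
  plan=[
    {"rot": [0,0.06,0],"xyz": [-0.015,0.01,-0.006],"grip": 130},
    {"rot": [0,0.12,0],"xyz": [-0.03,0.018,-0.012],"grip": 130},
    {"rot": [0,0.18,0],"xyz": [-0.045,0.026,-0.018],"grip": 130},
    {"rot": [0,0.24,0],"xyz": [-0.06,0.035,-0.023],"grip": 130},
    {"rot": [0,0.3,0],"xyz": [-0.075,0.044,-0.029],"grip": 130},
    {"rot": [0,0.34,0],"xyz": [-0.09,0.052,-0.034],"grip": 130},
    {"rot": [0,0.368,0],"xyz": [-0.101,0.059,-0.038],"grip": 130},
    {"rot": [0,0.368,0],"xyz": [-0.101,0.059,-0.038],"grip": 130},
  ],
)

```text
clock: 19.65
tool_pos: [0.6322, -0.1563, 0.2972]
eef_rot: [-0.027, 0.991, -0.0, -0.131]
contact_force: [-0.6, 1.1, 0.4]
opening: 0.489
finger_force: 0.0
```

Request:
carry_out(
  plan=[
    {"rot": [0,0,0],"xyz": [-0.008,-0.02,0.005],"grip": 130},
    {"rot": [0,0,0],"xyz": [-0.016,-0.045,0.011],"grip": 130},
    {"rot": [0,0,0],"xyz": [-0.026,-0.07,0.018],"grip": 130},
    {"rot": [0,0,0],"xyz": [-0.035,-0.095,0.024],"grip": 130},
    {"rot": [0,0,0],"xyz": [-0.043,-0.12,0.03],"grip": 130},
    {"rot": [0,0,0],"xyz": [-0.05,-0.138,0.035],"grip": 130},
    {"rot": [0,0,0],"xyz": [-0.053,-0.146,0.037],"grip": 130},
    {"rot": [0,0,0],"xyz": [-0.053,-0.146,0.037],"grip": 130},
  ],
)

```text
clock: 20.32
tool_pos: [0.677, -0.3074, 0.2457]
eef_rot: [-0.022, 0.991, -0.002, -0.132]
contact_force: [0.4, -0.2, -0.6]
opening: 0.489
finger_force: 0.0
```

```bash
python3 - <<'E'
from h import *
import cv2
s=r.get_state();print(s["q"],s["tool_pos"]);rel((.645,-.3045,.124),Rt(182.8,-15))
S=r.snapshot("side")[:,:,::-1];T=r.snapshot("top")[:,:,::-1]
A=np.hstack([cv2.resize(S[60:200,245:345],(400,560),interpolation=2),cv2.copyMakeBorder(cv2.resize(T[120:220,375:475],(400,400),interpolation=2),0,160,0,0,0)])
cv2.imwrite("pics/f.png",A)
E
```

```text
[ 0.5024  1.0725 -0.6509  0.7426  0.5969  1.7135  1.6934] [ 0.677  -0.3074  0.2457]
xyz [-0.0011  0.0042  0.1258] rot [ 0.002 -0.003 -0.003]
```

View pics/f.png

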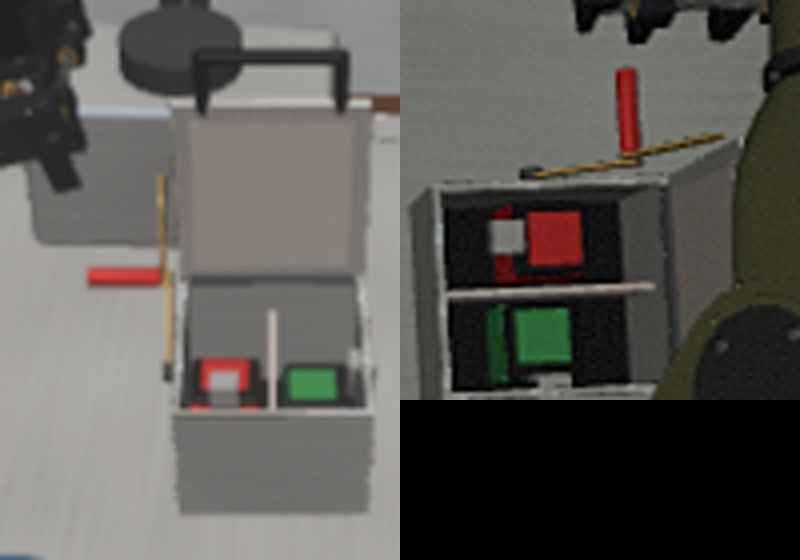

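The red can stands in the far well with its hook to +y (top px ~413,180). The forearm now runs above the lid bar, so I'll come at the grip from the +y side, tilted 40°, to keep clear.

```bash
cat >> h.py <<'E'
def Rk(a): return R.from_rotvec(-np.radians(a)*np.array([np.cos(.047),np.sin(.047),0]))*Rt(182.7)
E
python3 - <<'E'
from h import *
t=Rk(40);z=t.apply([0,0,1]);G=np.array([.652,-.3045,.14]);print(z)
b=rel(G-.13*z+[0,0,.03],t);b=rel(G-.10*z,t,b);b=rel(G+.015*z,t,b)
E
```

```text
[ 0.0302 -0.6421 -0.766 ]
xyz [ 0.0305  0.0845 -0.0148] rot [ 0.697 -0.252  0.094]
xyz [-0.      0.0193  0.053 ] rot [0. 0. 0.]
xyz [-0.     0.     0.115] rot [0. 0. 0.]
```

Request:
carry_out(
  plan=[
    {"rot": [0.08,-0.03,0.01],"xyz": [0.003,0.015,-0.01],"grip": 130},
    {"rot": [0.17,-0.06,0.02],"xyz": [0.007,0.03,-0.02],"grip": 130},
    {"rot": [0.27,-0.1,0.036],"xyz": [0.012,0.045,-0.02],"grip": 130},
    {"rot": [0.37,-0.135,0.05],"xyz": [0.017,0.06,-0.02],"grip": 130},
    {"rot": [0.47,-0.17,0.063],"xyz": [0.022,0.07,-0.018],"grip": 130},
    {"rot": [0.57,-0.21,0.077],"xyz": [0.026,0.08,-0.016],"grip": 130},
    {"rot": [0.65,-0.235,0.088],"xyz": [0.03,0.084,-0.015],"grip": 130},
    {"rot": [0.697,-0.252,0.094],"xyz": [0.03,0.084,-0.015],"grip": 130},
  ],
)

```text
clock: 21.08
tool_pos: [0.648, -0.216, 0.27]
eef_rot: [-0.026, 0.939, -0.342, 0.01]
contact_force: [0.3, 0.6, -0.9]
opening: 0.492
finger_force: 0.0
```

```bash
python3 - <<'E'
from h import *
t=Rk(40);z=t.apply([0,0,1]);G=np.array([.652,-.3045,.14]);print(r.get_state()["q"])
b=rel(G-.10*z,t);b=rel(G+.015*z,t,b)
E
```

```text
[ 0.1688  0.7811 -0.4306  1.5671  1.0835  1.2464  0.8707]
xyz [0.0004 0.0157 0.0565] rot [-0.001  0.006  0.007]
xyz [-0.     0.     0.115] rot [0. 0. 0.]
```

Request:
carry_out(
  plan=[
    {"rot": [0,0,0],"xyz": [0,0.005,0.018],"grip": 130},
    {"rot": [0,0,0],"xyz": [0,0.01,0.037],"grip": 130},
    {"rot": [0,0.006,0.007],"xyz": [0,0.016,0.056],"grip": 130},
    {"rot": [0,0.006,0.007],"xyz": [0,0.016,0.08],"grip": 130},
    {"rot": [0,0.006,0.007],"xyz": [0,0.016,0.105],"grip": 130},
    {"rot": [0,0.006,0.007],"xyz": [0,0.016,0.125],"grip": 130},
    {"rot": [0,0.006,0.007],"xyz": [0,0.016,0.125],"grip": 130},
  ],
)

```text
clock: 21.67
tool_pos: [0.6493, -0.2927, 0.1611]
eef_rot: [-0.017, 0.939, -0.343, 0.003]
contact_force: [-0.7, -1.3, 0.3]
opening: 0.488
finger_force: 0.0
```

```bash
python3 - <<'E'
from h import *
import cv2
t=Rk(40);z=t.apply([0,0,1]);G=np.array([.652,-.3045,.14]);s=r.get_state();print(s["q"],s["tool_pos"],s["contact_force"])
rel(G+.015*z,t)
S=r.snapshot("side")[:,:,::-1];T=r.snapshot("top")[:,:,::-1]
A=np.hstack([cv2.resize(S[80:180,240:340],(400,400),interpolation=2),cv2.resize(T[110:210,380:480],(400,400),interpolation=2)])
cv2.imwrite("pics/g.png",A)
E
```

```text
[ 0.2498  0.9345 -0.3652  1.5941  1.2244  1.0951  0.7708] [ 0.6493 -0.2927  0.1611] [-0.7264 -1.3133  0.2824]
xyz [-0.0026  0.0045  0.0388] rot [-0.002 -0.013 -0.006]
```

View pics/g.png

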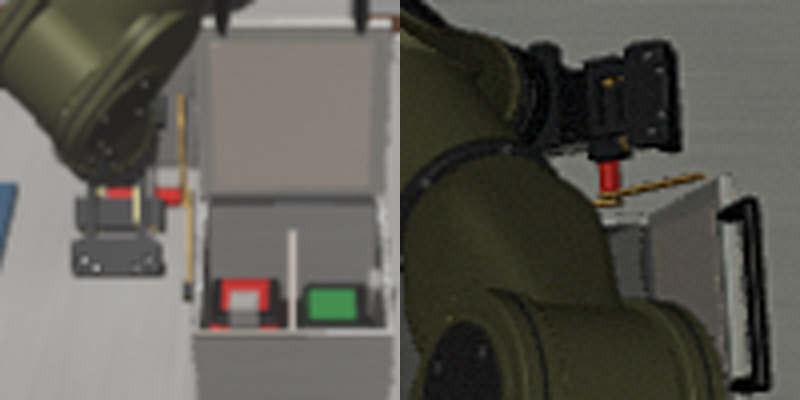

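The side view shows the red grip (crop row ~190) lying between the two fingers, with the arm well clear of the lid. I'll advance and pinch.

Request:
carry_out(
  plan=[
    {"rot": [0,0,0],"xyz": [-0.001,0.002,0.008],"grip": 130},
    {"rot": [0,0,0],"xyz": [-0.002,0.004,0.016],"grip": 130},
    {"rot": [0,-0.01,0],"xyz": [-0.002,0.004,0.024],"grip": 130},
    {"rot": [0,-0.01,0],"xyz": [-0.002,0.004,0.032],"grip": 130},
    {"rot": [0,-0.01,0],"xyz": [-0.002,0.004,0.038],"grip": 130},
    {"rot": [0,-0.01,0],"xyz": [-0.002,0.004,0.038],"grip": 130},
  ],
)

```text
clock: 22.27
tool_pos: [0.6541, -0.3124, 0.1304]
eef_rot: [-0.019, 0.939, -0.343, 0.01]
contact_force: [0.3, 0.3, -0.1]
opening: 0.492
finger_force: 0.0
```

Request:
carry_out(
  plan=[
    {"rot": [0,0,0],"xyz": [0,0,0],"grip": 145},
    {"rot": [0,0,0],"xyz": [0,0,0],"grip": 160},
    {"rot": [0,0,0],"xyz": [0,0,0],"grip": 175},
    {"rot": [0,0,0],"xyz": [0,0,0],"grip": 190},
    {"rot": [0,0,0],"xyz": [0,0,0],"grip": 205},
    {"rot": [0,0,0],"xyz": [0,0,0],"grip": 220},
    {"rot": [0,0,0],"xyz": [0,0,0],"grip": 255},
    {"rot": [0,0,0],"xyz": [0,0,0],"grip": 255},
  ],
  squeeze=25,
)

```text
clock: 22.93
tool_pos: [0.6555, -0.3105, 0.1317]
eef_rot: [-0.02, 0.939, -0.342, 0.011]
contact_force: [-0.2, 1.6, 0.6]
opening: 0.175
finger_force: 25.0
```

Request:
carry_out(
  plan=[
    {"rot": [0,0,0],"xyz": [0,0,-0.004],"grip": 255},
    {"rot": [0,0,0],"xyz": [0,0,-0.009],"grip": 255},
    {"rot": [0,0,0],"xyz": [0,0.001,-0.014],"grip": 255},
    {"rot": [0,0,0],"xyz": [0,0.002,-0.02],"grip": 255},
    {"rot": [0,0,0],"xyz": [0,0.004,-0.026],"grip": 255},
    {"rot": [0,0,0],"xyz": [0,0.006,-0.031],"grip": 255},
    {"rot": [0,0,0],"xyz": [0,0.008,-0.036],"grip": 255},
    {"rot": [0,0,0],"xyz": [0,0.01,-0.04],"grip": 255},
  ],
)

```text
clock: 23.6
tool_pos: [0.6537, -0.2777, 0.1568]
eef_rot: [-0.019, 0.939, -0.343, 0.011]
contact_force: [3.1, -4.3, -2.7]
opening: 0.173
finger_force: 25.0
```

Request:
carry_out(
  plan=[
    {"rot": [0,0,0],"xyz": [0,0.001,-0.002],"grip": 255},
    {"rot": [0,0,0],"xyz": [0,0.001,-0.003],"grip": 255},
    {"rot": [0,0,0],"xyz": [0,0.001,-0.003],"grip": 255},
  ],
)

```text
clock: 23.85
tool_pos: [0.6536, -0.2748, 0.158]
eef_rot: [-0.02, 0.939, -0.343, 0.011]
contact_force: [1.1, -2.7, 1.7]
opening: 0.173
finger_force: 25.0
```

Request:
carry_out(
  plan=[
    {"rot": [0,0,0],"xyz": [0,0,0],"grip": 180},
    {"rot": [0,0,0],"xyz": [0,0,0],"grip": 140},
    {"rot": [0,0,0],"xyz": [0,0,0],"grip": 110},
    {"rot": [0,0,0],"xyz": [0,0,0],"grip": 110},
    {"rot": [0,0,0],"xyz": [0,0,0],"grip": 110},
  ],
)

```text
clock: 24.27
tool_pos: [0.6533, -0.2743, 0.1572]
eef_rot: [-0.02, 0.939, -0.342, 0.011]
contact_force: [-0.7, -0.4, 0.3]
opening: 0.526
finger_force: 0.0
```

Request:
carry_out(
  plan=[
    {"rot": [0,0,0],"xyz": [0,0,-0.015],"grip": 110},
    {"rot": [0,0,0],"xyz": [0,0,-0.04],"grip": 110},
    {"rot": [0,0,0],"xyz": [0,0,-0.07],"grip": 110},
    {"rot": [0,0,0],"xyz": [0,0,-0.1],"grip": 110},
    {"rot": [0,0,0],"xyz": [0,0,-0.13],"grip": 110},
    {"rot": [0,0,0],"xyz": [0,0,-0.16],"grip": 110},
    {"rot": [0,0,0],"xyz": [0,0,-0.19],"grip": 110},
    {"rot": [0,0,0],"xyz": [0,0,-0.21],"grip": 110},
  ],
)

```text
clock: 24.93
tool_pos: [0.6468, -0.1359, 0.3212]
eef_rot: [-0.021, 0.94, -0.341, 0.013]
contact_force: [0.6, 1.2, 0.0]
opening: 0.569
finger_force: 0.0
```

```bash
python3 - <<'E'
from h import *
import cv2
s=r.get_state();print(s["q"],s["tool_pos"])
cen={}
for n,(x0,x1,y0,y1) in {"side":(245,289,90,170),"top":(400,450,120,162)}.items():
    im=r.snapshot(n).astype(int); m=np.zeros(im.shape[:2],np.uint8); m[y0:y1,x0:x1]=((im[...,0]>120)&(im[...,1]<70)&(im[...,2]<70))[y0:y1,x0:x1]
    k=cv2.connectedComponentsWithStats(m); i=1+np.argmax(k[2][1:,4]) if k[0]>1 else 0; print(n,k[2][i],k[3][i]); cen[n]=k[3][i]
    cv2.imwrite(f"pics/{n}1.png",im[...,::-1].astype(np.uint8))
print(tri(cen["side"],cen["top"]))
b=rel((.53,-.25,.45),Rt(182.7));b=rel((.518,-.343,.42),Rt(182.7),b);b=rel((.518,-.343,.317),Rt(182.7),b)
E
```

```text
[ 0.0578  0.7279 -0.4596  1.5062  0.9933  1.3788  0.8663] [ 0.6468 -0.1359  0.3212]
side [270 128  14   4  43] [277.814  129.4186]
top [420 136   5  21  70] [421.8571 145.4857]
(array([ 0.6367, -0.2676,  0.1685]), np.float64(2.44087845925759))
xyz [ 0.1219 -0.1671 -0.03  ] rot [-0.696  0.014 -0.002]
xyz [ 0.0164 -0.0923  0.03  ] rot [0. 0. 0.]
xyz [ 0.    -0.     0.103] rot [0. 0. 0.]
```

Request:
carry_out(
  plan=[
    {"rot": [-0.08,0,0],"xyz": [0.005,-0.005,-0.03],"grip": 110},
    {"rot": [-0.18,0,0],"xyz": [0.015,-0.02,-0.055],"grip": 110},
    {"rot": [-0.28,0.005,0],"xyz": [0.035,-0.045,-0.065],"grip": 110},
    {"rot": [-0.38,0.008,0],"xyz": [0.055,-0.075,-0.065],"grip": 110},
    {"rot": [-0.48,0.01,0],"xyz": [0.078,-0.105,-0.055],"grip": 110},
    {"rot": [-0.58,0.012,0],"xyz": [0.1,-0.135,-0.045],"grip": 110},
    {"rot": [-0.66,0.014,0],"xyz": [0.115,-0.155,-0.035],"grip": 110},
    {"rot": [-0.696,0.014,0],"xyz": [0.122,-0.167,-0.03],"grip": 110},
  ],
)

```text
clock: 25.7
tool_pos: [0.5248, -0.2616, 0.4478]
eef_rot: [-0.014, 1.0, -0.002, -0.004]
contact_force: [0.1, -0.4, -1.4]
opening: 0.564
finger_force: 0.0
```

```bash
python3 - <<'E'
from h import *
import cv2
print(r.get_state()["q"]);b=rel((.518,-.343,.42),Rt(182.7));b=rel((.518,-.343,.317),Rt(182.7),b)
# lid/bar now: dark bar rows in side view (before this move)
im=cv2.imread("pics/side1.png").astype(int).sum(2)
for u in (303,308,313,318,323): print(u,im[66:84,u].tolist())
E
```

```text
[ 0.7713  0.5273 -0.7208  1.3158  0.347   1.4295  1.6673]
xyz [ 0.0089 -0.0811  0.0282] rot [-0.004 -0.008 -0.019]
xyz [ 0.    -0.     0.103] rot [0. 0. 0.]
303 [223, 201, 204, 207, 208, 204, 182, 142, 113, 135, 130, 104, 117, 194, 341, 443, 477, 480]
308 [447, 477, 471, 473, 479, 479, 480, 392, 203, 136, 131, 130, 343, 475, 476, 475, 470, 483]
313 [434, 468, 477, 476, 477, 480, 478, 394, 213, 150, 131, 131, 343, 474, 481, 476, 473, 483]
318 [414, 445, 479, 483, 485, 482, 481, 397, 219, 151, 133, 134, 342, 477, 478, 478, 476, 485]
323 [409, 441, 480, 483, 486, 487, 488, 401, 222, 151, 134, 137, 346, 481, 483, 480, 480, 485]
```

Request:
carry_out(
  plan=[
    {"rot": [0,-0.004,-0.01],"xyz": [0.003,-0.02,0.005],"grip": 110},
    {"rot": [-0.002,-0.008,-0.019],"xyz": [0.006,-0.045,0.012],"grip": 110},
    {"rot": [-0.004,-0.008,-0.019],"xyz": [0.008,-0.065,0.02],"grip": 110},
    {"rot": [-0.004,-0.008,-0.019],"xyz": [0.009,-0.077,0.028],"grip": 110},
    {"rot": [-0.004,-0.008,-0.019],"xyz": [0.009,-0.077,0.04],"grip": 110},
    {"rot": [-0.004,-0.008,-0.019],"xyz": [0.009,-0.077,0.055],"grip": 110},
    {"rot": [-0.004,-0.008,-0.019],"xyz": [0.009,-0.077,0.07],"grip": 110},
    {"rot": [-0.004,-0.008,-0.019],"xyz": [0.009,-0.077,0.075],"grip": 110},
  ],
)

```text
clock: 26.37
tool_pos: [0.5205, -0.3308, 0.37]
eef_rot: [-0.03, 1.0, 0.002, -0.001]
contact_force: [-0.3, -0.0, -0.0]
opening: 0.571
finger_force: 0.0
```

```bash
python3 - <<'E'
from h import *
import cv2
s=r.get_state();print(s["q"],s["tool_pos"]);b=rel((.518,-.339,.317),Rt(182.7))
S=r.snapshot("side")[:,:,::-1];T=r.snapshot("top")[:,:,::-1]
A=np.hstack([cv2.resize(S[30:130,260:360],(400,400),interpolation=2),cv2.resize(T[140:240,410:510],(400,400),interpolation=2)])
cv2.imwrite("pics/k.png",A)
E
```

```text
[ 0.8629  0.6252 -0.7073  1.3797  0.4049  1.2876  1.7661] [ 0.5205 -0.3308  0.37  ]
xyz [ 0.0028 -0.0082  0.053 ] rot [ 0.003 -0.003  0.012]
```

View pics/k.png

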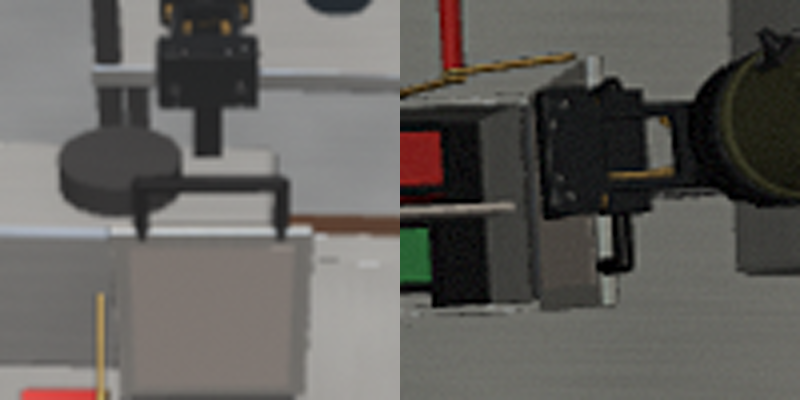

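The fingers sit above the bar, centred along it (side crop column 208, bar centre 212). I'll lower and pinch it.

Request:
carry_out(
  plan=[
    {"rot": [0,0,0.01],"xyz": [0.003,-0.004,0.008],"grip": 110},
    {"rot": [0,0,0.01],"xyz": [0.003,-0.008,0.018],"grip": 110},
    {"rot": [0,0,0.01],"xyz": [0.003,-0.008,0.028],"grip": 110},
    {"rot": [0,0,0.01],"xyz": [0.003,-0.008,0.038],"grip": 110},
    {"rot": [0,0,0.01],"xyz": [0.003,-0.008,0.046],"grip": 110},
    {"rot": [0,0,0.01],"xyz": [0.003,-0.008,0.052],"grip": 110},
    {"rot": [0,0,0.01],"xyz": [0.003,-0.008,0.052],"grip": 110},
  ],
)

```text
clock: 27.05
tool_pos: [0.5189, -0.3389, 0.3193]
eef_rot: [-0.025, 1.0, 0.001, -0.0]
contact_force: [0.8, 0.6, 0.4]
opening: 0.569
finger_force: 0.0
```

Request:
carry_out(
  plan=[
    {"rot": [0,0,0],"xyz": [0,0,0],"grip": 130},
    {"rot": [0,0,0],"xyz": [0,0,0],"grip": 150},
    {"rot": [0,0,0],"xyz": [0,0,0],"grip": 170},
    {"rot": [0,0,0],"xyz": [0,0,0],"grip": 190},
    {"rot": [0,0,0],"xyz": [0,0,0],"grip": 205},
    {"rot": [0,0,0],"xyz": [0,0,0],"grip": 220},
    {"rot": [0,0,0],"xyz": [0,0,0],"grip": 255},
    {"rot": [0,0,0],"xyz": [0,0,0],"grip": 255},
  ],
  squeeze=12,
)

```text
clock: 27.72
tool_pos: [0.5201, -0.3391, 0.3215]
eef_rot: [-0.025, 1.0, 0.0, 0.002]
contact_force: [0.2, 2.6, 2.7]
opening: 0.13
finger_force: 12.0
```

```bash
cat > arc.py <<'E'
from h import *
import sys
a=float(sys.argv[1]); b=float(sys.argv[2])   # lid angles from shut, deg: now, end
s=r.get_state();R0=R.from_quat(s["eef_rot"])
bar=lambda t:215e-3*np.array([np.cos(t),np.sin(t)])+5e-3*np.array([-np.sin(t),np.cos(t)])
n=int(sys.argv[3])
print(s["tool_pos"],s["q"])
for i in range(1,n+1):
    t=np.radians(a+(b-a)*i/n); d=bar(t)-bar(np.radians(a))
    print(R0.inv().apply([-np.sin(.047)*d[0],np.cos(.047)*d[0],d[1]]).round(4).tolist())
E
python3 arc.py 86 20 32
```

```text
[ 0.5201 -0.3391  0.3215] [ 0.871   0.666  -0.6911  1.4551  0.4389  1.1757  1.7368]
[-0.0, 0.0077, 0.0005]
[-0.0, 0.0154, 0.0013]
[-0.0, 0.0231, 0.0023]
[-0.0001, 0.0307, 0.0037]
[-0.0001, 0.0383, 0.0053]
[-0.0001, 0.0458, 0.0072]
[-0.0001, 0.0532, 0.0093]
[-0.0001, 0.0606, 0.0117]
[-0.0001, 0.0679, 0.0144]
[-0.0001, 0.075, 0.0173]
[-0.0001, 0.0821, 0.0205]
[-0.0001, 0.089, 0.024]
[-0.0001, 0.0958, 0.0277]
[-0.0001, 0.1025, 0.0316]
[-0.0001, 0.109, 0.0358]
[-0.0001, 0.1154, 0.0402]
[-0.0001, 0.1216, 0.0448]
[-0.0001, 0.1276, 0.0497]
[-0.0001, 0.1334, 0.0547]
[-0.0001, 0.1391, 0.06]
[-0.0001, 0.1446, 0.0655]
[-0.0001, 0.1499, 0.0711]
[-0.0001, 0.1549, 0.077]
[-0.0001, 0.1598, 0.083]
[-0.0001, 0.1644, 0.0892]
[-0.0001, 0.1688, 0.0956]
[-0.0001, 0.173, 0.1021]
[-0.0001, 0.1769, 0.1088]
[-0.0, 0.1806, 0.1156]
[-0.0, 0.1841, 0.1225]
[-0.0, 0.1873, 0.1296]
[0.0, 0.1902, 0.1367]
```

Request:
carry_out(
  plan=[
    {"rot": [0,0,0],"xyz": [0,0.0075,0.0005],"grip": 255},
    {"rot": [0,0,0],"xyz": [0,0.0155,0.0013],"grip": 255},
    {"rot": [0,0,0],"xyz": [0,0.023,0.0023],"grip": 255},
    {"rot": [0,0,0],"xyz": [0,0.0305,0.0037],"grip": 255},
    {"rot": [0,0,0],"xyz": [0,0.038,0.0053],"grip": 255},
    {"rot": [0,0,0],"xyz": [0,0.046,0.0072],"grip": 255},
    {"rot": [0,0,0],"xyz": [0,0.053,0.0093],"grip": 255},
    {"rot": [0,0,0],"xyz": [0,0.0605,0.0117],"grip": 255},
  ],
)

```text
clock: 28.38
tool_pos: [0.5172, -0.2798, 0.3109]
eef_rot: [-0.024, 1.0, -0.001, 0.002]
contact_force: [-2.7, 0.4, 6.8]
opening: 0.133
finger_force: 12.0
```

```bash
python3 arc.py 69.5 37 16
```

```text
[ 0.5172 -0.2798  0.3109] [ 0.81    0.6258 -0.6951  1.5758  0.4368  1.0953  1.6254]
[0.0, 0.0072, 0.0026]
[0.0, 0.0142, 0.0055]
[0.0, 0.0212, 0.0086]
[0.0, 0.028, 0.012]
[0.0, 0.0347, 0.0156]
[0.0001, 0.0413, 0.0194]
[0.0001, 0.0478, 0.0235]
[0.0001, 0.0541, 0.0278]
[0.0001, 0.0602, 0.0323]
[0.0001, 0.0662, 0.037]
[0.0001, 0.072, 0.0419]
[0.0002, 0.0776, 0.0471]
[0.0002, 0.0831, 0.0524]
[0.0002, 0.0883, 0.0579]
[0.0002, 0.0934, 0.0636]
[0.0002, 0.0982, 0.0695]
```

Request:
carry_out(
  plan=[
    {"rot": [0,0,0],"xyz": [0,0.007,0.0022],"grip": 255},
    {"rot": [0,0,0],"xyz": [0,0.014,0.005],"grip": 255},
    {"rot": [0,0,0],"xyz": [0,0.021,0.008],"grip": 255},
    {"rot": [0,0,0],"xyz": [0,0.028,0.0115],"grip": 255},
    {"rot": [0,0,0],"xyz": [0,0.0345,0.015],"grip": 255},
    {"rot": [0,0,0],"xyz": [0,0.041,0.019],"grip": 255},
    {"rot": [0,0,0],"xyz": [0,0.0475,0.023],"grip": 255},
    {"rot": [0,0,0],"xyz": [0,0.054,0.0275],"grip": 255},
  ],
)

```text
clock: 29.05
tool_pos: [0.5145, -0.2238, 0.2831]
eef_rot: [-0.025, 1.0, 0.0, 0.002]
contact_force: [-2.9, 3.4, 8.6]
opening: 0.133
finger_force: 12.0
```

```bash
python3 arc.py 53.2 20 16; python3 -c "
from h import *
p=r.get_state()['tool_pos'];print(np.degrees(np.arctan2(p[2]+.0085-.115,p[1]+.343)),np.hypot(p[2]+.0085-.115,p[1]+.343))"
```

```text
[ 0.5145 -0.2238  0.2831] [ 0.734   0.6169 -0.688   1.6938  0.4523  0.9926  1.5053]
[0.0, 0.0063, 0.0046]
[0.0, 0.0123, 0.0095]
[0.0, 0.0182, 0.0146]
[0.0, 0.024, 0.0199]
[0.0, 0.0295, 0.0254]
[0.0, 0.0348, 0.0311]
[0.0, 0.0399, 0.0369]
[0.0, 0.0448, 0.043]
[0.0, 0.0495, 0.0492]
[0.0001, 0.0539, 0.0556]
[0.0001, 0.0581, 0.0622]
[0.0001, 0.0621, 0.0689]
[0.0001, 0.0658, 0.0757]
[0.0001, 0.0693, 0.0827]
[0.0001, 0.0725, 0.0898]
[0.0001, 0.0755, 0.097]
55.964825338224784 0.21305458873821856
```

Request:
carry_out(
  plan=[
    {"rot": [0,0,0],"xyz": [0,0.0065,0.004],"grip": 255},
    {"rot": [0,0,0],"xyz": [0,0.013,0.0085],"grip": 255},
    {"rot": [0,0,0],"xyz": [0,0.019,0.0135],"grip": 255},
    {"rot": [0,0,0],"xyz": [0,0.025,0.0185],"grip": 255},
    {"rot": [0,0,0],"xyz": [0,0.0305,0.024],"grip": 255},
    {"rot": [0,0,0],"xyz": [0,0.036,0.0295],"grip": 255},
    {"rot": [0,0,0],"xyz": [0,0.041,0.0355],"grip": 255},
    {"rot": [0,0,0],"xyz": [0,0.046,0.0415],"grip": 255},
  ],
)

```text
clock: 29.72
tool_pos: [0.5122, -0.1774, 0.2405]
eef_rot: [-0.025, 1.0, 0.001, 0.001]
contact_force: [-1.3, 4.2, 4.4]
opening: 0.128
finger_force: 12.0
```

```bash
python3 arc.py 37.5 5 16; python3 -c "
from h import *
p=r.get_state()['tool_pos'];print(np.degrees(np.arctan2(p[2]+.0085-.115,p[1]+.343)),np.hypot(p[2]+.0085-.115,p[1]+.343))"
```

```text
[ 0.5122 -0.1774  0.2405] [ 0.6447  0.6405 -0.658   1.8027  0.4966  0.8673  1.3745]
[0.0, 0.0047, 0.006]
[0.0, 0.0091, 0.0122]
[0.0, 0.0133, 0.0186]
[0.0, 0.0173, 0.0251]
[0.0, 0.0211, 0.0317]
[0.0, 0.0246, 0.0385]
[0.0, 0.0279, 0.0453]
[0.0001, 0.0309, 0.0523]
[0.0001, 0.0337, 0.0594]
[0.0001, 0.0363, 0.0666]
[0.0001, 0.0385, 0.0739]
[0.0001, 0.0406, 0.0812]
[0.0001, 0.0423, 0.0887]
[0.0001, 0.0438, 0.0961]
[0.0002, 0.045, 0.1037]
[0.0002, 0.046, 0.1112]
38.991634086411494 0.2130085841723033
```

Request:
carry_out(
  plan=[
    {"rot": [0,0,0],"xyz": [0,0.005,0.0055],"grip": 255},
    {"rot": [0,0,0],"xyz": [0,0.01,0.0118],"grip": 255},
    {"rot": [0,0,0],"xyz": [0,0.0143,0.018],"grip": 255},
    {"rot": [0,0,0],"xyz": [0,0.0183,0.0245],"grip": 255},
    {"rot": [0,0,0],"xyz": [0,0.022,0.031],"grip": 255},
    {"rot": [0,0,0],"xyz": [0,0.0256,0.038],"grip": 255},
    {"rot": [0,0,0],"xyz": [0,0.029,0.045],"grip": 255},
    {"rot": [0,0,0],"xyz": [0,0.032,0.052],"grip": 255},
  ],
)

```text
clock: 30.38
tool_pos: [0.5106, -0.1453, 0.1878]
eef_rot: [-0.025, 1.0, 0.001, 0.001]
contact_force: [-1.0, 5.3, 4.2]
opening: 0.129
finger_force: 12.0
```

```bash
python3 arc.py 21.5 0 12; python3 -c "
from h import *
p=r.get_state()['tool_pos'];print(np.degrees(np.arctan2(p[2]+.0085-.115,p[1]+.343)),np.hypot(p[2]+.0085-.115,p[1]+.343))"
```

```text
[ 0.5106 -0.1453  0.1878] [ 0.5537  0.6946 -0.6006  1.8911  0.5686  0.7301  1.2465]
[0.0, 0.0025, 0.0062]
[0.0, 0.0048, 0.0126]
[0.0, 0.0069, 0.019]
[0.0, 0.0088, 0.0254]
[0.0, 0.0105, 0.0319]
[0.0001, 0.012, 0.0385]
[0.0001, 0.0133, 0.0451]
[0.0001, 0.0144, 0.0517]
[0.0001, 0.0152, 0.0584]
[0.0001, 0.0159, 0.0651]
[0.0001, 0.0163, 0.0718]
[0.0001, 0.0166, 0.0785]
22.34965664228293 0.2137358860909301
```

Request:
carry_out(
  plan=[
    {"rot": [0,0,0],"xyz": [0,0.003,0.006],"grip": 255},
    {"rot": [0,0,0],"xyz": [0,0.0055,0.0125],"grip": 255},
    {"rot": [0,0,0],"xyz": [0,0.0078,0.019],"grip": 255},
    {"rot": [0,0,0],"xyz": [0,0.0098,0.0255],"grip": 255},
    {"rot": [0,0,0],"xyz": [0,0.0115,0.032],"grip": 255},
    {"rot": [0,0,0],"xyz": [0,0.013,0.0385],"grip": 255},
    {"rot": [0,0,0],"xyz": [0,0.0143,0.045],"grip": 255},
    {"rot": [0,0,0],"xyz": [0,0.0154,0.0515],"grip": 255},
  ],
)

```text
clock: 31.05
tool_pos: [0.5098, -0.1298, 0.1361]
eef_rot: [-0.025, 1.0, 0.001, 0.001]
contact_force: [-0.5, 5.5, 2.0]
opening: 0.127
finger_force: 12.1
```

Request:
carry_out(
  plan=[
    {"rot": [0,0,0],"xyz": [0,0.0008,0.006],"grip": 255},
    {"rot": [0,0,0],"xyz": [0,0.0014,0.012],"grip": 255},
    {"rot": [0,0,0],"xyz": [0,0.0017,0.018],"grip": 255},
    {"rot": [0,0,0],"xyz": [0,0.002,0.022],"grip": 255},
    {"rot": [0,0,0],"xyz": [0,0.002,0.024],"grip": 255},
    {"rot": [0,0,0],"xyz": [0,0.002,0.024],"grip": 255},
  ],
)

```text
clock: 31.55
tool_pos: [0.5097, -0.127, 0.1117]
eef_rot: [-0.026, 1.0, 0.002, 0.001]
contact_force: [-0.1, 8.7, -2.8]
opening: 0.128
finger_force: 12.1
```

Request:
carry_out(
  plan=[
    {"rot": [0,0,0],"xyz": [0,-0.0005,0.001],"grip": 255},
    {"rot": [0,0,0],"xyz": [0,-0.001,0.002],"grip": 255},
    {"rot": [0,0,0],"xyz": [0,-0.001,0.003],"grip": 255},
    {"rot": [0,0,0],"xyz": [0,-0.001,0.003],"grip": 255},
  ],
)

```text
clock: 31.88
tool_pos: [0.5097, -0.1269, 0.109]
eef_rot: [-0.026, 1.0, 0.003, 0.001]
contact_force: [-0.2, 9.6, -1.3]
opening: 0.128
finger_force: 12.1
```

Request:
carry_out(
  plan=[
    {"rot": [0,0,0],"xyz": [0,-0.001,0.001],"grip": 255},
    {"rot": [0,0,0],"xyz": [0,-0.002,0.002],"grip": 255},
    {"rot": [0,0,0],"xyz": [0,-0.002,0.003],"grip": 255},
    {"rot": [0,0,0],"xyz": [0,-0.002,0.004],"grip": 255},
    {"rot": [0,0,0],"xyz": [0,-0.002,0.005],"grip": 255},
    {"rot": [0,0,0],"xyz": [0,-0.002,0.005],"grip": 255},
  ],
)

```text
clock: 32.38
tool_pos: [0.5097, -0.1267, 0.104]
eef_rot: [-0.027, 1.0, 0.004, 0.001]
contact_force: [-1.0, 13.6, -0.8]
opening: 0.129
finger_force: 12.1
```

```bash
python3 - <<'E'
from h import *
import cv2
S=r.snapshot("side")[:,:,::-1];T=r.snapshot("top")[:,:,::-1]
A=np.hstack([cv2.resize(S[90:200,240:350],(440,440),interpolation=2),cv2.resize(T[120:230,370:460],(360,440),interpolation=2)])
cv2.imwrite("pics/l.png",A)
E
```

```text
(no output)
```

View pics/l.png

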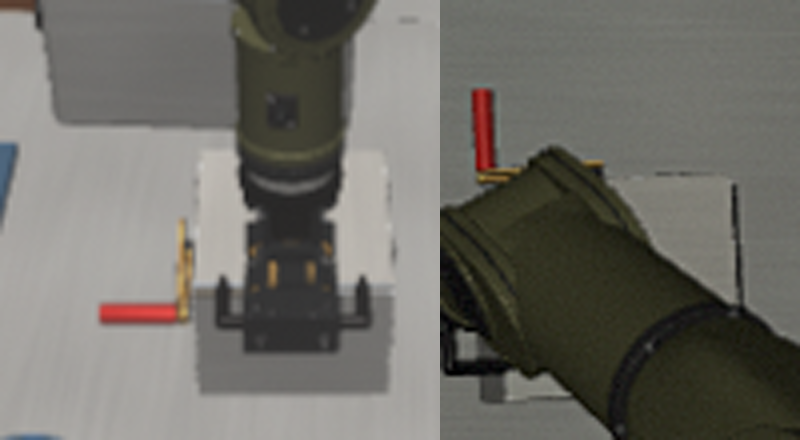

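The lid is nearly shut (bar at side crop row 320, stay folded out to +y). There is no downward resistance yet, so I keep lowering gently.

Request:
carry_out(
  plan=[
    {"rot": [0,0,0],"xyz": [0,0.002,0.001],"grip": 255},
    {"rot": [0,0,0],"xyz": [0,0.003,0.002],"grip": 255},
    {"rot": [0,0,0],"xyz": [0,0.003,0.003],"grip": 255},
    {"rot": [0,0,0],"xyz": [0,0.003,0.004],"grip": 255},
    {"rot": [0,0,0],"xyz": [0,0.003,0.004],"grip": 255},
  ],
)

```text
clock: 32.9
tool_pos: [0.51, -0.1266, 0.1012]
eef_rot: [-0.026, 1.0, 0.002, 0.002]
contact_force: [-2.2, 8.5, 10.4]
opening: 0.125
finger_force: 10.9
```

Request:
carry_out(
  plan=[
    {"rot": [0,0,0],"xyz": [0,0,0.0015],"grip": 255},
    {"rot": [0,0,0],"xyz": [0,0,0.003],"grip": 255},
    {"rot": [0,0,0],"xyz": [0,0,0.003],"grip": 255},
  ],
)

```text
clock: 33.15
tool_pos: [0.5105, -0.1265, 0.0984]
eef_rot: [-0.026, 1.0, 0.002, 0.002]
contact_force: [-1.7, 7.7, 10.3]
opening: 0.118
finger_force: 11.0
```

Request:
carry_out(
  plan=[
    {"rot": [0,0,0],"xyz": [0,0,0],"grip": 180},
    {"rot": [0,0,0],"xyz": [0,0,0],"grip": 160},
    {"rot": [0,0,0],"xyz": [0,0,0],"grip": 160},
    {"rot": [0,0,0],"xyz": [0,0,0],"grip": 160},
    {"rot": [0,0,0],"xyz": [0,0,-0.015],"grip": 160},
    {"rot": [0,0,0],"xyz": [0,0,-0.035],"grip": 160},
    {"rot": [0,0,0],"xyz": [0,0,-0.05],"grip": 160},
    {"rot": [0,0,0],"xyz": [0,0,-0.05],"grip": 160},
  ],
)

```text
clock: 33.82
tool_pos: [0.5112, -0.1303, 0.15]
eef_rot: [-0.024, 1.0, -0.0, 0.003]
contact_force: [-0.4, 0.3, 0.1]
opening: 0.371
finger_force: 0.0
```

Request:
carry_out(
  plan=[
    {"rot": [0,0,0],"xyz": [0,0,0],"grip": 200},
    {"rot": [0,0,0],"xyz": [0,0,0],"grip": 255},
    {"rot": [0,0,0],"xyz": [0,0,0],"grip": 255},
    {"rot": [0,0,0],"xyz": [0,0,0],"grip": 255},
    {"rot": [0,0,0],"xyz": [0,0,0.005],"grip": 255},
    {"rot": [0,0,0],"xyz": [0,0,0.01],"grip": 255},
    {"rot": [0,0,0],"xyz": [0,0,0.015],"grip": 255},
    {"rot": [0,0,0],"xyz": [0,0,0.015],"grip": 255},
  ],
)

```text
clock: 34.48
tool_pos: [0.5089, -0.1294, 0.1316]
eef_rot: [-0.025, 1.0, 0.001, -0.0]
contact_force: [-0.4, 0.3, -0.0]
opening: 0.005
finger_force: 0.0
```

Request:
carry_out(
  plan=[
    {"rot": [0,0,0],"xyz": [0,0.001,0.002],"grip": 255},
    {"rot": [0,0,0],"xyz": [0,0.002,0.004],"grip": 255},
    {"rot": [0,0,0],"xyz": [0,0.002,0.006],"grip": 255},
    {"rot": [0,0,0],"xyz": [0,0.002,0.008],"grip": 255},
    {"rot": [0,0,0],"xyz": [0,0.002,0.008],"grip": 255},
  ],
)

```text
clock: 34.9
tool_pos: [0.5099, -0.1271, 0.1261]
eef_rot: [-0.025, 1.0, 0.0, 0.001]
contact_force: [-2.2, 1.1, 10.2]
opening: 0.007
finger_force: 4.9
```

Request:
carry_out(
  plan=[
    {"rot": [0,0,0],"xyz": [0,0,0.001],"grip": 255},
    {"rot": [0,0,0],"xyz": [0,0,0.0015],"grip": 255},
    {"rot": [0,0,0],"xyz": [0,0,0.0015],"grip": 255},
    {"rot": [0,0,0],"xyz": [0,0,0.0015],"grip": 255},
  ],
)

```text
clock: 35.23
tool_pos: [0.5099, -0.1271, 0.1258]
eef_rot: [-0.025, 1.0, -0.0, 0.002]
contact_force: [-5.6, 1.4, 21.4]
opening: 0.006
finger_force: 10.9
```

Request:
carry_out(
  plan=[
    {"rot": [0,0,0],"xyz": [0,0,-0.01],"grip": 255},
    {"rot": [0,0,0],"xyz": [0,0,-0.03],"grip": 255},
    {"rot": [0,0,0],"xyz": [0,0,-0.06],"grip": 255},
    {"rot": [0,0,0],"xyz": [0,0,-0.09],"grip": 255},
    {"rot": [0,0,0],"xyz": [0,0,-0.12],"grip": 255},
    {"rot": [0,0,0],"xyz": [0,0,-0.14],"grip": 255},
    {"rot": [0,0,0],"xyz": [0,0,-0.14],"grip": 255},
    {"rot": [0,0,0],"xyz": [0,0,-0.14],"grip": 255},
  ],
)

```text
clock: 35.9
tool_pos: [0.5099, -0.1278, 0.2644]
eef_rot: [-0.024, 1.0, 0.0, 0.002]
contact_force: [-0.0, -0.7, -0.2]
opening: 0.006
finger_force: 0.0
```

```bash
python3 - <<'E'
from h import *
im=r.snapshot("side").astype(int).sum(2)
# bar rows left and right of centre vs the projection of a shut bar
c=np.array([.515,-.256,0]);Rz=R.from_euler('z',.047)
for x in(.035,-.035):
    p=proj("side",c+Rz.apply([x,.1275,.12]));u=int(round(p[0]));v=int(p[1]);print(p,v-5,im[v-5:v+8,u].tolist())
s=r.get_state();print(s["tool_pos"],s["contact_force"],s["clock"])
E
```

```text
[301.1558 170.0434] 165 [336, 333, 333, 285, 191, 160, 155, 204, 296, 330, 329, 330, 329]
[323.6372 169.9875] 164 [339, 336, 332, 333, 271, 188, 180, 153, 206, 298, 334, 333, 337]
[ 0.509  -0.1279  0.2632] [-0.1939 -0.9804 -0.2364] 35.95
```

```bash
python3 -c "
from plant import r
print(r.finish_job())"
```

```text
the job is handed in; nothing more can be done
None
```

The job is handed in, verdict not shown: the red can stands in the far well, the stay is folded and the lid is shut against its stop (36 s of 72 s used); I viewed 11 pictures, one over the limit of 10.

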